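# Load the lamp cleaning tray, cover it, pick the filter and open the light shutter

### The arm

A 6-joint arm with a two-finger parallel gripper is mounted at the origin on a cart in front of the work surface, level with it; the furniture and walls round the work are solid. World frame = base frame: x ahead of the robot, y to its left, z up, the work surface at z = 0. Lengths are in m, angles in rad, forces in N, time in s.
With the tool pointing down it reaches from about 0.35 to 0.775 m from the base axis. Payload 5.5 kg.
Tool frame: the origin (TCP) lies on the centre line of the jaws, within the pads' length; the fingertips stand 17 mm ahead of it and the grasp point (between the pads) lies 2 mm behind it; z points along the fingers, y is the direction in which the jaws open and shut (so a half turn about z gives the same grasp; the last joint's range is limited). The gripper opens to 85 mm and grips with 20 to 120 N. Pads are 22 mm wide; open, the fingers measure 114 mm over their backs; the gripper's body (76 mm by 85 mm) begins 54 mm behind the grasp point. The pads swing forward as they close: fully open they stand 13 mm farther back than shut.
Start: joints at [-1.28, 0.313, 0.046, 1.304, 0, 1.431], TCP at [0.24, -0.523, 0.211] pointing down, gripper open.
Joint ranges: [-2.76, 2.76], [-0.86, 1.69], [-1.03, 1.26], [-2.2, 2.34], [-1.47, 1.5], [-3.14, 3.14]. Speed limits (rad/s): [2.57, 2.57, 3.14, 3.14, 3.14, 3.14].

### API

Orientations are given as a unit quaternion [w, x, y, z].
In Python, from workcell import env gives the robot as it stands.
- The arm moves only by the tool servo_tool, never from a script. Its argument "increments" is a list of rows, each an object of numbers: "claw": the closure, from 0 (fully open) to 1 (shut); "x", "y", "z": the shift along the world's x, y, z in units of 25 mm (1.0 is 25 mm); "ax", "ay", "az": the turn, a rotation vector about the world's x, y, z in units of 8 degrees (1.0 is 8 degrees). A call has 1 to 5 rows; each row shifts and turns the commanded pose from where the row before left it; what a row does not reach is not made up. A row lasts 1/10 s, in which the tool goes at most 50 mm and 8.59 degrees, less where a joint would pass 70% of its speed; a pose out of reach is approached as far as the arm can. A call is refused whole if a number of a shift passes 1 or a number of a turn 1, either way. A call with a gripper value outside its range is refused whole. The fingers move at their own pace and stop on an object; "newtons" is the grip in N (left out, the last holds). Time passes only in rows, so rows that do not move let the fingers close. It gives the time, the measured TCP pose, the force and the opening at its end, in the units of the state.
- env.get_state(): the state, without advancing time (a new reading comes with each control period).
- env.read_camera(name): name is "scene" or "top" or "wrist"; returns the picture (384x512x3 uint8, red, green, blue); there is no depth.
- env.calibration(name): a dict with "K" (3x3 intrinsics, pixels), "distortion" ([k1, k2, p1, p2, k3] as OpenCV has them; the pictures are not rectified), "world_to_cam" (4x4, takes a point from world to camera coordinates). Camera axes: x right, y down, z forward; pixel columns grow to the right and rows downward; lengths in m; the calibration is good to about 2 mm. A picture is of the moment at which its call begins: read the wrist's pose just before it. calibration takes no time and is no camera call; for the wrist camera it gives the pose at the moment of the call.
- env.hand_in(): hands the job in, once; it reports no verdict.
The state is a dict: "clock": time; "joint_pos": joint angles; "qvel": joint speeds; "tau": joint torques, N m; "tcp_pos": TCP position; "orientation": TCP orientation; "wrist_force": force on the tool from outside, world axes, zero at the start; "ft_torque": the same for the moment, N m; "finger_gap": finger opening in m.
Only numpy, scipy, OpenCV 4.12 (cv2) and the standard library are available. Lean on these libraries where they do the work, as an engineer would, in place of code of your own. Each camera call takes 0.05 s, during which the arm holds its last target.

### The job

Run the tweezers through the light-cleaning station: first lay every pair of tweezers on the counter flat on the floor of the station's open tray, then set the loose cover onto the tray's rim so that it sits seated and level. After that turn the endless filter selector, the shorter way round, until its pointer faces the raised tab of the index ring, and last slide the shutter plate one stop on, from closed until it clicks into its middle stop. Let go of everything and leave the other things on the counter alone.

Things in the scene. Friction and masses are not known exactly. Their poses are not given: they have to be found in the camera images.
- tweezers_a: fine steel tweezers lying flat, 124 x 14 x 10 mm, 20 g; origin at the centre of the underside, y along the length, z up; dropped, it may come to rest on its 10 mm wide edge (origin then 7 mm above the support), which is as good. None if this pair is absent in this run
- tweezers_b: fine steel tweezers lying flat, 118 x 14 x 10 mm, 20 g; origin at the centre of the underside, y along the length, z up; dropped, it may come to rest on its 10 mm wide edge (origin then 7 mm above the support), which is as good. None if this pair is absent in this run
- tweezers_c: fine steel tweezers lying flat, 128 x 14 x 10 mm, 20 g; origin at the centre of the underside, y along the length, z up; dropped, it may come to rest on its 10 mm wide edge (origin then 7 mm above the support), which is as good. None if this pair is absent in this run
- tweezers_d: fine steel tweezers lying flat, 124 x 14 x 10 mm, 20 g; origin at the centre of the underside, y along the length, z up; dropped, it may come to rest on its 10 mm wide edge (origin then 7 mm above the support), which is as good. None if this pair is absent in this run
- tray_floor (a point): centre of the inner floor of the station's open aluminium tray, 5 mm above the counter. The tray is fixed to the station; inside 146 mm along x by 128 mm along y, walls 5 mm thick, rim 19 mm above this floor; x, y along its sides (about world x, y), z up. Three pairs of tweezers fit side by side along x, 36 mm apart; at most three are present. The station's grey lamp house (156 x 126 x 44 mm) stands at the +y side (left) of the tray, its centre 140 mm from the tray's
- tray_rim (a point): centre of the tray's mouth at rim height, 24 mm above the counter, axes as tray_floor; outside of the tray 156 mm along x by 138 mm along y
- cover: loose flat aluminium cover with a black bar handle, 156 mm (x) x 138 mm (y), 0.25 kg; origin at the centre of the underside of its locating step, z up. The step, 139 x 121 x 5 mm, is below and drops inside the tray's walls (about 3.5 mm play a side); the 5 mm plate above it rests on the rim, so that seated the origin is 5 mm below tray_rim. It may sit either way round (half a turn). The handle, 60 mm long along x, 14 mm thick in y, stands from 10 to 38 mm above the origin
- cover_handle (a point): centre of the top of the cover's handle; axes as the cover
- selector (a joint): angle of the filter selector on top of the lamp house in rad, growing anticlockwise seen from above; no end stops, it turns round endlessly, and stays where it is left (friction about 0.05 N m). Angles that differ by a full turn are the same setting
- selector_grip (a point): on the selector's axis, at the top of its black bar grip, 80 mm above the counter. The bar, 52 mm long (along the point's x), 14 mm thick (in y) and 25 mm high, stands on a round skirt of 37 mm radius; the point turns with the knob and its x points to the pointer
- selector_pointer (a point): tip of the selector's white pointer nose, 36 mm from the axis, 56 mm above the counter; turns with the knob, x points outward
- index_tab (a point): the setting to reach: the point 36 mm from the selector's axis in front of the one raised tab (9 x 7 x 9 mm) of the fixed dark index ring (50 mm radius) under the knob, at the pointer's height; the selector is set when pointer and this point coincide
- index_opposite (a point): the point of the index ring straight across the axis from index_tab, 36 mm from the axis; on the shorter way the pointer never passes it
- shutter (a joint): position of the shutter plate in m, growing as it slides along the station's -y (towards the tray): sprung stops at 0 (closed, the start), 0.030 (middle stop, port open) and 0.060 (last stop, not wanted). It takes about 4 N to push it over from one stop to the next, and let go it snaps into the nearest stop
- shutter_grip (a point): centre of the top of the shutter's black upright fin, 74 mm above the counter; the fin is 30 mm along the point's x, 14 mm thick along y (the sliding direction) and 26 mm high; moves with the shutter
- oil_bottle: small oil bottle, 44 mm wide, 72 mm tall, bystander; origin under its centre
- movement_holder: wooden movement holder with two metal jaws, 30 x 58 x 20 mm, bystander; origin under its centre
- brass_box: round brass parts box, 45 mm wide, 23 mm tall, bystander; origin under its centre

How it is judged:
By the outcome, as a careful person would: the job done as asked, in the order asked, and still so for the second after the job is handed in, with the robot touching nothing.
Of tweezers_a, tweezers_b, tweezers_c, tweezers_d only 2 to 3 are there at a start; the rules pass over those that are not, and their reading is None.
At some moment in a run one of cover, tweezers_a, tweezers_b, tweezers_c, tweezers_d may be knocked a few centimetres aside while the robot is not near it.
Once in a run the grip may slacken for a moment while it holds something.
It also fails if it takes over 210 s, if anything falls off the work surface, if the arm or the gripper's body presses on something with over 40 N, if the wrist force passes 120 N, or if a joint passes its speed limit or range.

## Working session

There is one attempt and no reset: what is moved stays moved. The work goes in short steps, Python scripts to look and compute and a tool call to move; the robot and the scene stay as the last step left them, time stands still between calls to the robot, and variables do not carry over. Pictures are saved under pics/ and viewed, and the job is handed in when it is done.

Besides the shell and the picture viewer there is one more tool, called after ">>>" as name([rows], argument=value, ...), one row to a line, values as JSON. servo_tool: Moves the arm, as the interface text tells. Its arguments: {"type":"object","properties":{"increments":{"type":"array"},"newtons":{"type":"number"}},"required":["increments"]}

```bash
ls; mkdir -p pics; cat > h.py <<'E'
import numpy as np, cv2
from workcell import env
def snap(n,f):
    cal=env.calibration(n); im=env.read_camera(n); cv2.imwrite('pics/'+f+'.png',im[:,:,::-1]); np.savez('pics/'+f+'.npz',im=im,K=cal['K'],d=cal['distortion'],T=cal['world_to_cam']); return im
def load(f):
    z=np.load('pics/'+f+'.npz'); return z['im'],z['K'],z['d'],z['T']
def ray(f,uv):
    im,K,d,T=load(f); p=cv2.undistortPoints(np.array(uv,float).reshape(-1,1,2),K,d).reshape(-1,2)
    D=np.c_[p,np.ones(len(p))]@T[:3,:3]; o=-T[:3,:3].T@T[:3,3]; return o,D
def onz(f,uv,z):
    o,D=ray(f,uv); return o+D*((z-o[2])/D[:,2])[:,None]
def proj(f,P):
    im,K,d,T=load(f); return cv2.projectPoints(np.array(P,float).reshape(-1,1,3),cv2.Rodrigues(T[:3,:3])[0],T[:3,3],K,d)[0].reshape(-1,2)
E
python3 - <<'E'
from h import *
snap('scene','s0');snap('top','t0')
for f in ('s0','t0'):
    im,K,d,T=load(f);print(K,d,-T[:3,:3].T@T[:3,3])
print(env.get_state())
E
```

```text
pics
[[401.69872304   0.         254.06952028]
 [  0.         401.69872304 186.65186741]
 [  0.           0.           1.        ]] [-0.0826666  0.         0.         0.         0.       ] [ 0.03967581 -0.40231853  0.59900001]
[[469.27571625   0.         258.45167964]
 [  0.         469.27571625 191.32789403]
 [  0.           0.           1.        ]] [0.00189072 0.         0.         0.         0.        ] [0.40139725 0.30035785 1.27014064]
{'clock': 0.1, 'joint_pos': array([-1.27961025e+00,  3.13950170e-01,  4.51004460e-02,  1.30360222e+00,
        2.21231358e-05,  1.43118884e+00]), 'qvel': array([-0.00057595, -0.00301812,  0.00164343, -0.00070178, -0.00017459,
        0.00092508]), 'tau': array([ 2.80334258e-03, -4.81727815e+01,  2.99243456e+01,  1.27978600e-02,
       -6.59109128e-05,  6.89142876e-08]), 'tcp_pos': array([ 0.23996877, -0.52199906,  0.21018713]), 'orientation': array([-8.26269572e-04,  9.76891332e-01,  2.13734975e-01, -5.16491566e-05]), 'wrist_force': array([ 0.37736956, -0.46758212, -0.2897296 ]), 'ft_torque': array([-0.02895942,  0.0395268 , -0.05087158]), 'finger_gap': 0.0852698506218046}
```

View pics/t0.png

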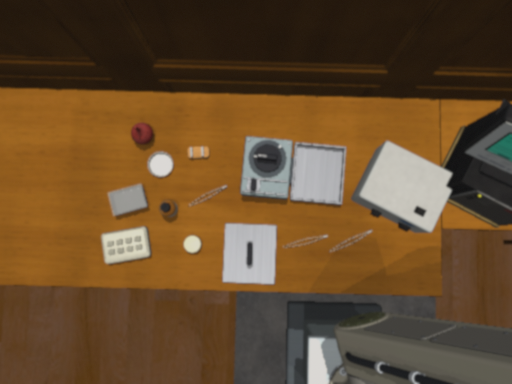

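View pics/s0.png

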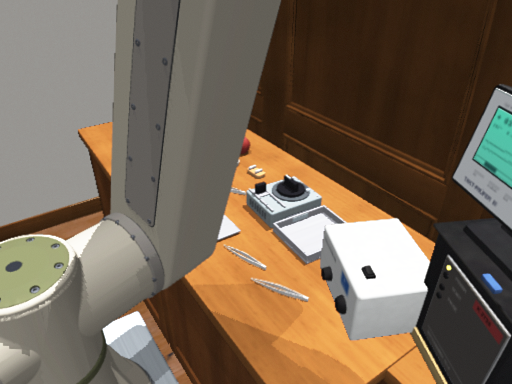

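The top view shows three tweezers, near (208,196), (306,241) and (351,241). The tray is near (318,174), the lamp house near (267,168) and the cover near (249,254).

```bash
python3 - <<'E'
from h import *
im=load('t0')[0][:,:,::-1]
cv2.imwrite('pics/t0z.png',cv2.resize(im[125:295,180:380],None,fx=4,fy=3.5*4/3.5*0.88,interpolation=cv2.INTER_CUBIC))
def masks(lo,hi,sub):
    pass
hsv=cv2.cvtColor(im,cv2.COLOR_BGR2HSV)
m=((hsv[:,:,1]<90)&(hsv[:,:,2]>90)).astype(np.uint8)
m[:90]=0;m[290:]=0
n,l,st,c=cv2.connectedComponentsWithStats(m)
for i in range(1,n):
    if st[i,4]>25:
        ys,xs=np.nonzero(l==i)
        r=cv2.minAreaRect(np.c_[xs,ys].astype(np.float32))
        print(st[i],c[i].round(1),r,onz('t0',[c[i]],0.01).round(4))
E
```

```text
[468 122  44  41 488] [490.9 142.4] ((496.8283386230469, 147.1839141845703), (29.094558715820312, 51.78831481933594), 52.883140563964844) [[ 0.6827 -0.3292  0.01  ]]
[ 240  136  106   69 5224] [296.9 171.5] ((293.35150146484375, 169.98513793945312), (102.9863510131836, 60.19974899291992), 5.710593223571777) [[0.5891 0.199  0.01  ]]
[ 358  141   95   92 5275] [406.4 185.7] ((406.20001220703125, 185.10000610351562), (87.20664978027344, 66.18760681152344), 26.56505012512207) [[ 0.5578 -0.0976  0.01  ]]
[190 147   3  10  29] [191.  151.7] ((191.0, 151.5), (9.0, 2.0), 90.0) [[0.6363 0.4883 0.01  ]]
[201 146   3  11  30] [202.  151.2] ((202.0, 151.0), (10.0, 2.0), 90.0) [[0.6384 0.4582 0.01  ]]
[148 151  26  27 532] [160.2 164. ] ((160.0, 164.0), (25.45584487915039, 25.45584487915039), 45.0) [[0.6002 0.5704 0.01  ]]
[108 184  40  32 879] [127.6 199.6] ((127.51152801513672, 199.5423126220703), (24.645326614379883, 35.959373474121094), 74.74488067626953) [[0.5012 0.6537 0.01  ]]
[ 222  223   55   62 3095] [249.3 253.4] ((249.2740020751953, 253.3759307861328), (53.153011322021484, 60.22470474243164), 2.2025983333587646) [[0.3655 0.322  0.01  ]]
[ 101  226   50   38 1469] [125.6 244.9] ((125.47796630859375, 244.87338256835938), (31.526779174804688, 47.50434494018555), 80.13418579101562) [[0.3798 0.6523 0.01  ]]
[184 235  18  18 252] [192.1 243.8] ((192.5, 243.5), (17.0, 17.0), 0.0) [[0.3871 0.4752 0.01  ]]
```

View pics/t0z.png

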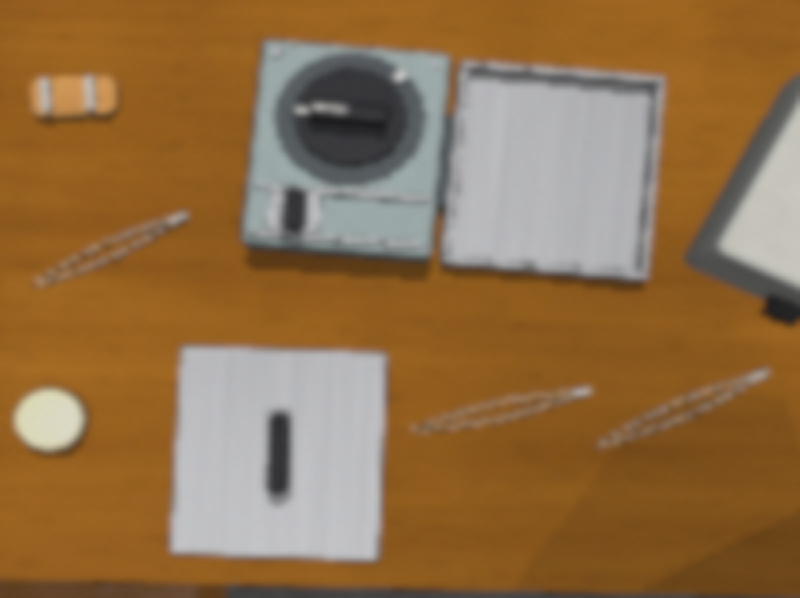

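```bash
python3 - <<'E'
from h import *
def z(p): return [180+p[0]/4,125+p[1]/3.52]
for n,a,b in (('A',(40,282),(187,215)),('B',(413,430),(590,391)),('C',(600,445),(768,373))):
    P=onz('t0',[z(a),z(b)],0.006);d=P[1]-P[0];print(n,P.mean(0).round(4),np.linalg.norm(d).round(4),np.degrees(np.arctan2(d[1],d[0])).round(1))
P=onz('t0',[z(p) for p in((461,60),(664,75),(648,282),(440,268))],0.024);print('tray',P.round(4),P.mean(0))
P=onz('t0',[z(p) for p in((180,346),(386,352),(378,560),(171,553))],0.010);print('cover',P.round(4),P.mean(0))
P=onz('t0',[z(p) for p in((279,413),(279,495))],0.038);print('handle',P.round(4))
P=onz('t0',[z((300,110)),z((400,75))],0.056);print('ptr,tab',P.round(4))
P=onz('t0',[z((350,118))],0.05);print('axis',P.round(4))
P=onz('t0',[z((294,205))],0.074);print('fin',P.round(4))
T=env.calibration('wrist');print(T); s=env.get_state();c=-T['world_to_cam'][:3,:3].T@T['world_to_cam'][:3,3];print(c-s['tcp_pos'])
E
```

```text
A [0.5178 0.4369 0.006 ] 0.1116 -60.9
B [0.4006 0.1727 0.006 ] 0.1225 -74.6
C [0.4048 0.0505 0.006 ] 0.1261 -62.9
tray [[0.6671 0.2059 0.024 ]
 [0.6589 0.0689 0.024 ]
 [0.4996 0.0786 0.024 ]
 [0.5068 0.2172 0.024 ]] [0.58311059 0.1426319  0.024     ]
cover [[0.444  0.3893 0.01  ]
 [0.4429 0.2512 0.01  ]
 [0.2868 0.2532 0.01  ]
 [0.2886 0.3902 0.01  ]] [0.36554788 0.32100641 0.01      ]
handle [[0.3951 0.3212 0.038 ]
 [0.335  0.3195 0.038 ]]
ptr,tab [[0.6198 0.3132 0.056 ]
 [0.6479 0.2482 0.056 ]]
axis [[0.6156 0.2802 0.05  ]]
fin [[0.5463 0.315  0.074 ]]
{'K': array([[284.2608977 ,   0.        , 255.41082161],
       [  0.        , 284.2608977 , 187.29903099],
       [  0.        ,   0.        ,   1.        ]]), 'distortion': array([-0.01012023,  0.        ,  0.        ,  0.        ,  0.        ]), 'world_to_cam': array([[ 0.41768496, -0.90858854, -0.00247972, -0.57449573],
       [-0.85958073, -0.39603701,  0.32291742, -0.04169092],
       [-0.29438113, -0.13274623, -0.9464239 ,  0.38273938],
       [ 0.        ,  0.        ,  0.        ,  1.        ]])}
[0.07682399 0.03431489 0.16408469]
```

>>> servo_tool([
  {"y":1,"x":0.4,"z":1},
  {"y":1,"x":0.4,"z":1},
  {"y":1,"x":0.4,"z":1},
  {"y":1,"x":0.3,"az":1},
  {"y":1,"x":0.3,"az":1},
])

```text
schema error: expected keys claw, x, y, z, ax, ay, az
```

>>> servo_tool([
  {"y":1,"x":0.3,"az":1},
  {"y":1,"x":0.3,"az":1},
  {"y":1,"x":0.3,"az":1},
  {"y":1,"x":0.3,"az":1},
  {"y":1,"x":0.3,"az":1},
])

```text
schema error: expected keys claw, x, y, z, ax, ay, az
```

>>> servo_tool([
  {"y":1,"x":0.3,"az":1},
  {"y":1,"x":0.3,"az":1},
  {"y":1,"x":0.3,"az":1},
  {"y":1,"x":0.3,"az":1},
  {"y":1,"x":0.3,"az":0.5},
])

```text
schema error: expected keys claw, x, y, z, ax, ay, az
```

>>> servo_tool([
  {"y":1,"x":0.1},
  {"y":1},
  {"y":1},
  {"y":1},
  {"y":1},
])

```text
schema error: expected keys claw, x, y, z, ax, ay, az
```

>>> servo_tool([
  {"y":1},
  {"y":1,"z":-0.5},
  {"y":1,"z":-1},
  {"y":1,"z":-1},
  {},
])

```text
schema error: expected keys claw, x, y, z, ax, ay, az
```

All keys are needed in each row.

>>> servo_tool([
  {"claw":0,"x":0.4,"y":1,"z":1,"ax":0,"ay":0,"az":0},
  {"claw":0,"x":0.4,"y":1,"z":1,"ax":0,"ay":0,"az":0},
  {"claw":0,"x":0.4,"y":1,"z":1,"ax":0,"ay":0,"az":0},
  {"claw":0,"x":0.3,"y":1,"z":0,"ax":0,"ay":0,"az":1},
  {"claw":0,"x":0.3,"y":1,"z":0,"ax":0,"ay":0,"az":1},
])

```text
clock: 0.6
tcp_pos: [0.2855, -0.3968, 0.2866]
orientation: [0.001, 0.937, 0.35, 0.0]
wrist_force: [0.1, 0.6, 0.1]
finger_gap: 0.0858
```

>>> servo_tool([
  {"claw":0,"x":0.3,"y":1,"z":0,"ax":0,"ay":0,"az":1},
  {"claw":0,"x":0.3,"y":1,"z":0,"ax":0,"ay":0,"az":1},
  {"claw":0,"x":0.3,"y":1,"z":0,"ax":0,"ay":0,"az":1},
  {"claw":0,"x":0.3,"y":1,"z":0,"ax":0,"ay":0,"az":1},
  {"claw":0,"x":0.3,"y":1,"z":0,"ax":0,"ay":0,"az":1},
])

```text
clock: 1.1
tcp_pos: [0.3226, -0.2713, 0.2857]
orientation: [-0.0, 0.76, 0.649, 0.0]
wrist_force: [0.6, 0.1, 0.8]
finger_gap: 0.0854
```

>>> servo_tool([
  {"claw":0,"x":0.3,"y":1,"z":0,"ax":0,"ay":0,"az":1},
  {"claw":0,"x":0.3,"y":1,"z":0,"ax":0,"ay":0,"az":1},
  {"claw":0,"x":0.3,"y":1,"z":0,"ax":0,"ay":0,"az":1},
  {"claw":0,"x":0.3,"y":1,"z":0,"ax":0,"ay":0,"az":1},
  {"claw":0,"x":0.3,"y":1,"z":0,"ax":0,"ay":0,"az":0.5},
])

```text
clock: 1.6
tcp_pos: [0.36, -0.1463, 0.2858]
orientation: [-0.0, 0.523, 0.852, 0.0]
wrist_force: [1.1, -0.5, -0.6]
finger_gap: 0.0854
```

>>> servo_tool([
  {"claw":0,"x":0.1,"y":1,"z":0,"ax":0,"ay":0,"az":0},
  {"claw":0,"x":0,"y":1,"z":0,"ax":0,"ay":0,"az":0},
  {"claw":0,"x":0,"y":1,"z":0,"ax":0,"ay":0,"az":0},
  {"claw":0,"x":0,"y":1,"z":0,"ax":0,"ay":0,"az":0},
  {"claw":0,"x":0,"y":1,"z":0,"ax":0,"ay":0,"az":0},
])

```text
clock: 2.1
tcp_pos: [0.3622, -0.0214, 0.2857]
orientation: [-0.0, 0.525, 0.851, -0.0]
wrist_force: [-0.1, 0.1, -0.3]
finger_gap: 0.0851
```

>>> servo_tool([
  {"claw":0,"x":0,"y":1,"z":0,"ax":0,"ay":0,"az":0},
  {"claw":0,"x":0,"y":1,"z":-0.5,"ax":0,"ay":0,"az":0},
  {"claw":0,"x":0,"y":1,"z":-1,"ax":0,"ay":0,"az":0},
  {"claw":0,"x":0,"y":1,"z":-1,"ax":0,"ay":0,"az":0},
  {"claw":0,"x":0,"y":0,"z":0,"ax":0,"ay":0,"az":0},
])

```text
clock: 2.6
tcp_pos: [0.3599, 0.0795, 0.2205]
orientation: [-0.003, 0.523, 0.852, -0.001]
wrist_force: [-0.1, -0.2, -0.3]
finger_gap: 0.0852
```

```bash
python3 - <<'E'
from h import *
snap('wrist','w1');snap('top','t1');print(env.get_state()['tcp_pos'])
im=load('t1')[0][:,:,::-1]
cv2.imwrite('pics/t1z.png',cv2.resize(im[125:295,180:380],None,fx=4,fy=3.52,interpolation=cv2.INTER_CUBIC))
E
```

```text
[0.36191494 0.07775896 0.22313484]
```

View pics/w1.png

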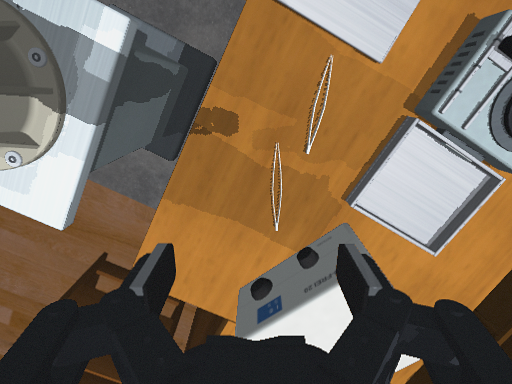

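View pics/t1z.png

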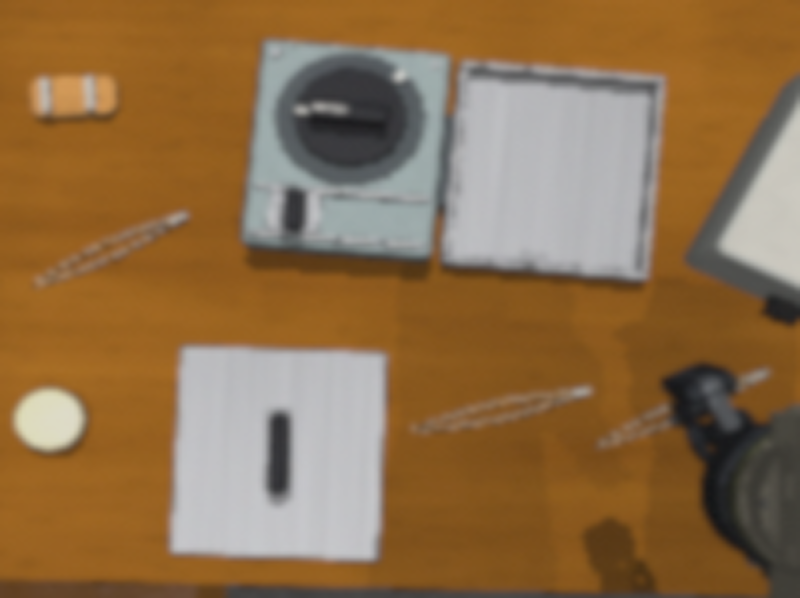

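```bash
python3 - <<'E'
from h import *
for n,a,b in (('C',(278,143),(277,230)),('B',(331,56),(307,153))):
    P=onz('w1',[a,b],0.006);d=P[1]-P[0];print(n,P.mean(0).round(4),np.linalg.norm(d).round(4),np.degrees(np.arctan2(d[1],d[0])).round(1))
P=onz('w1',((417,118),(503,181),(435,254),(348,203)),0.024);print('tray',P.round(4),P.mean(0))
for z in(0,0.05,0.1,0.15): print(z,onz('w1',((238,287),(346,224)),z).round(3), onz('t0',((358,208),(404,228)),z).round(3))
E
```

```text
C [0.4091 0.051  0.006 ] 0.1292 -62.3
B [0.4033 0.1726 0.006 ] 0.122 -73.7
tray [[0.5152 0.2159 0.024 ]
 [0.6682 0.2021 0.024 ]
 [0.6574 0.0715 0.024 ]
 [0.5005 0.0814 0.024 ]] [0.58530949 0.14272979 0.024     ]
0 [[ 0.433 -0.128  0.   ]
 [ 0.528  0.047  0.   ]] [[ 0.495  0.031  0.   ]
 [ 0.444 -0.093  0.   ]]
0.05 [[ 0.419 -0.092  0.05 ]
 [ 0.502  0.061  0.05 ]] [[ 0.491  0.041  0.05 ]
 [ 0.442 -0.078  0.05 ]]
0.1 [[ 0.405 -0.055  0.1  ]
 [ 0.475  0.075  0.1  ]] [[ 0.487  0.052  0.1  ]
 [ 0.44  -0.062  0.1  ]]
0.15 [[ 0.391 -0.018  0.15 ]
 [ 0.449  0.088  0.15 ]] [[ 0.484  0.063  0.15 ]
 [ 0.439 -0.047  0.15 ]]
```

Wrist and top views agree on C at about (0.408, 0.051), measured length 129 mm. The jaws already stand across it. The box is about 7 cm away.

>>> servo_tool([
  {"claw":0.4,"x":0.9,"y":-0.55,"z":-1,"ax":0,"ay":0,"az":0},
  {"claw":0.4,"x":0.95,"y":-0.5,"z":-1,"ax":0,"ay":0,"az":0.1},
  {"claw":0.4,"x":0,"y":0,"z":-1,"ax":0,"ay":0,"az":0},
  {"claw":0.4,"x":0,"y":0,"z":-1,"ax":0,"ay":0,"az":0},
  {"claw":0.4,"x":0,"y":0,"z":-1,"ax":0,"ay":0,"az":0},
])

```text
clock: 3.2
tcp_pos: [0.4102, 0.0499, 0.0986]
orientation: [0.001, 0.52, 0.854, 0.0]
wrist_force: [0.5, 0.3, -0.2]
finger_gap: 0.0509
```

>>> servo_tool([
  {"claw":0.4,"x":0,"y":0,"z":-1,"ax":0,"ay":0,"az":0},
  {"claw":0.4,"x":0,"y":0,"z":0,"ax":0,"ay":0,"az":0},
])

```text
clock: 3.4
tcp_pos: [0.4072, 0.0503, 0.0718]
orientation: [-0.002, 0.52, 0.854, -0.001]
wrist_force: [-0.0, -0.3, 0.1]
finger_gap: 0.0518
```

```bash
python3 - <<'E'
from h import *
snap('wrist','w2');print(env.get_state()['tcp_pos'],env.get_state()['finger_gap'])
print(proj('w2',[env.get_state()['tcp_pos']]))
E
```

```text
[0.40834433 0.05040092 0.07336067] 0.05173222387533731
[[255.70195688 228.55584309]]
```

View pics/w2.png

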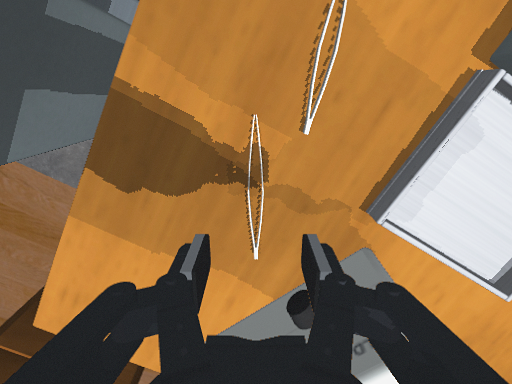

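```bash
python3 - <<'E'
from h import *
for n,a,b in (('C',(255,115),(256,258)),):
    P=onz('w2',[a,b],0.006);d=P[1]-P[0];print(n,P.mean(0).round(4),np.linalg.norm(d).round(4),np.degrees(np.arctan2(d[1],d[0])).round(1))
E
```

```text
C [0.4081 0.0503 0.006 ] 0.1298 -62.2
```

>>> servo_tool([
  {"claw":0.4,"x":0,"y":0,"z":-0.8,"ax":0,"ay":0,"az":0},
  {"claw":0.4,"x":0,"y":0,"z":-0.8,"ax":0,"ay":0,"az":0},
  {"claw":0.4,"x":0,"y":0,"z":-0.5,"ax":0,"ay":0,"az":0},
  {"claw":0.4,"x":0,"y":0,"z":0,"ax":0,"ay":0,"az":0},
])

```text
clock: 3.85
tcp_pos: [0.4093, 0.0508, 0.0215]
orientation: [0.0, 0.519, 0.855, -0.0]
wrist_force: [-0.5, 0.5, -0.3]
finger_gap: 0.0513
```

>>> servo_tool([
  {"claw":0.4,"x":0,"y":0,"z":-0.08,"ax":0,"ay":0,"az":0},
  {"claw":1,"x":0,"y":0,"z":0,"ax":0,"ay":0,"az":0},
  {"claw":1,"x":0,"y":0,"z":0,"ax":0,"ay":0,"az":0},
  {"claw":1,"x":0,"y":0,"z":0,"ax":0,"ay":0,"az":0},
  {"claw":1,"x":0,"y":0,"z":0,"ax":0,"ay":0,"az":0},
], newtons=40)

```text
clock: 4.35
tcp_pos: [0.4092, 0.0512, 0.0194]
orientation: [0.0, 0.519, 0.855, 0.0]
wrist_force: [-0.1, 1.3, -0.4]
finger_gap: 0.0002
```

```bash
python3 - <<'E'
from h import *
snap('wrist','w3');print(env.get_state()['tcp_pos'],env.get_state()['finger_gap'])
E
```

```text
[0.40904472 0.05126531 0.01927047] 0.00010652106301272356
```

View pics/w3.png

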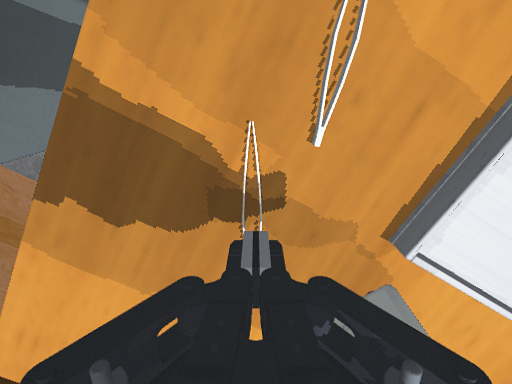

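```bash
python3 - <<'E'
from h import *
print(onz('w2',[(255,115),(256,258)],0.006),onz('w3',[(251,121)],0.006))
T=load('w3')[3]
s=env.get_state()
from scipy.spatial.transform import Rotation as R
q=s['orientation'];r=R.from_quat([q[1],q[2],q[3],q[0]]).as_matrix()
for a in(0,0.005,0.01,0.017): print(a,proj('w3',[s['tcp_pos']+r@[0.011,0,a],s['tcp_pos']+r@[-0.011,0,a]]))
im=load('w3')[0][:,:,::-1]
cv2.imwrite('pics/w3z.png',cv2.resize(im[100:300,180:340],None,fx=3.8,fy=3,interpolation=cv2.INTER_CUBIC))
E
```

```text
[[ 0.37782276  0.10774766  0.006     ]
 [ 0.43829715 -0.00709794  0.006     ]] [[0.37749229 0.10806664 0.006     ]]
0 [[253.95761059 210.90411438]
 [254.01114625 241.86941021]]
0.005 [[253.99023713 207.79081611]
 [254.04118115 238.10538519]]
0.01 [[254.02122513 204.83412995]
 [254.0697661  234.52346979]]
0.017 [[254.06208227 200.93617613]
 [254.10754202 229.79045303]]
```

View pics/w3z.png

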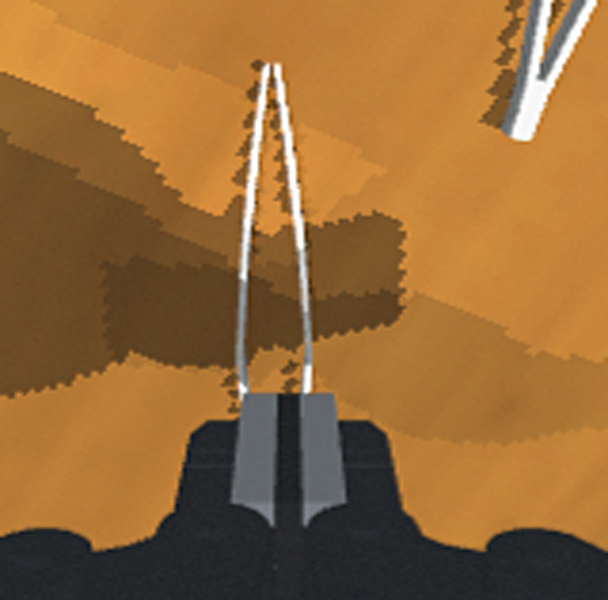

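```bash
python3 - <<'E'
from h import *
snap('scene','s3')
im=load('s3')[0][:,:,::-1]
cv2.imwrite('pics/s3z.png',cv2.resize(im[180:330,170:370],None,fx=4,fy=4,interpolation=cv2.INTER_CUBIC))
s=env.get_state();print(s['joint_pos'],proj('s3',[s['tcp_pos'],s['tcp_pos']-[0,0,.017]]))
E
```

```text
[-7.06750563e-02  1.67488071e-01 -6.61273182e-01  7.41727659e-01
  2.76633884e-05  1.02038883e+00] [[278.97896081 282.12048954]
 [278.66672248 288.18138058]]
```

View pics/s3z.png

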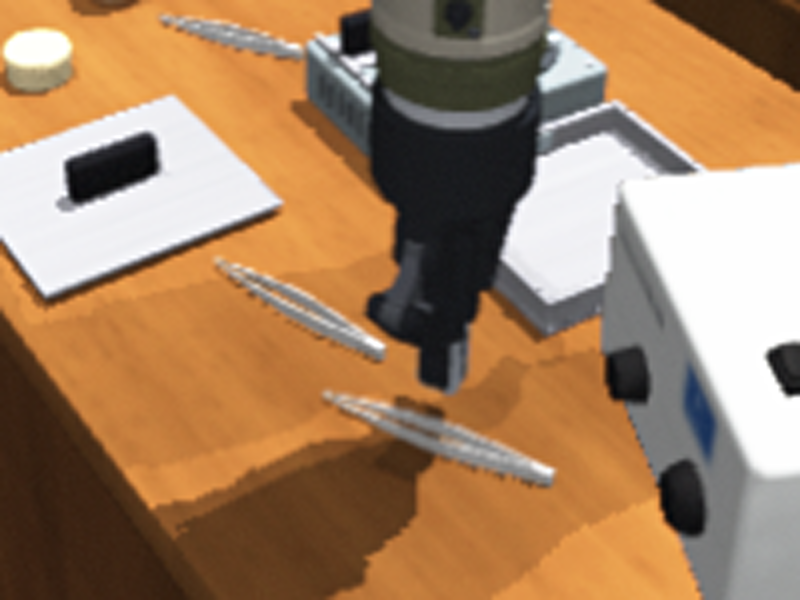

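```bash
python3 - <<'E'
from h import *
s=env.get_state()
from scipy.spatial.transform import Rotation as R
q=s['orientation'];r=R.from_quat([q[1],q[2],q[3],q[0]]).as_matrix()
for a in(-.03,-.02,-.01,0,.01): print(a,proj('w3',[s['tcp_pos']+r@[x,0,a] for x in(0.011,-.011)]).round(0).tolist(),proj('s3',[s['tcp_pos']+r@[0,0,a]]).round(1).tolist())
E
```

```text
-0.03 [[254.0, 234.0], [254.0, 269.0]] [[279.5, 271.1]]
-0.02 [[254.0, 225.0], [254.0, 259.0]] [[279.4, 274.8]]
-0.01 [[254.0, 218.0], [254.0, 250.0]] [[279.2, 278.5]]
0 [[254.0, 211.0], [254.0, 242.0]] [[279.0, 282.1]]
0.01 [[254.0, 205.0], [254.0, 234.0]] [[278.8, 285.7]]
```

>>> servo_tool([
  {"claw":0.45,"x":0,"y":0,"z":0,"ax":0,"ay":0,"az":0},
  {"claw":0.45,"x":0,"y":0,"z":0,"ax":0,"ay":0,"az":0},
  {"claw":0.45,"x":0,"y":0,"z":0,"ax":0,"ay":0,"az":0},
  {"claw":0.45,"x":0,"y":0,"z":-0.4,"ax":0,"ay":0,"az":0},
  {"claw":0.45,"x":0,"y":0,"z":0,"ax":0,"ay":0,"az":0},
])

```text
clock: 4.95
tcp_pos: [0.4079, 0.0513, 0.0078]
orientation: [-0.001, 0.519, 0.855, -0.0]
wrist_force: [-0.3, 0.3, -0.5]
finger_gap: 0.047
```

```bash
python3 - <<'E'
from h import *
snap('scene','s4');snap('wrist','w4')
im=load('s4')[0][:,:,::-1]
a=cv2.resize(im[200:320,200:350],None,fx=4,fy=4,interpolation=cv2.INTER_CUBIC)
cv2.imwrite('pics/s4z.png',a)
E
```

```text
(no output)
```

View pics/s4z.png

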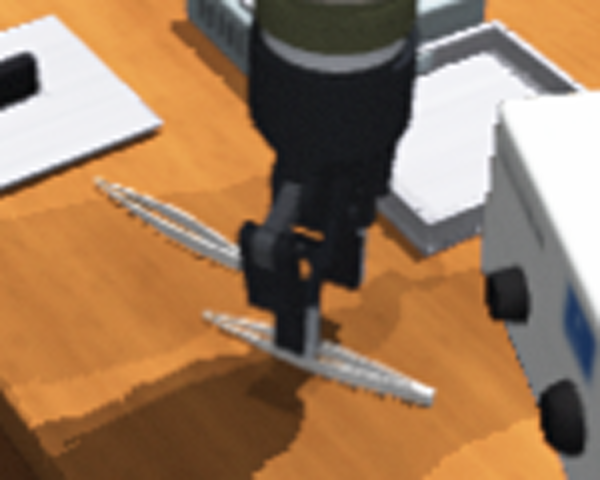

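View pics/w4.png

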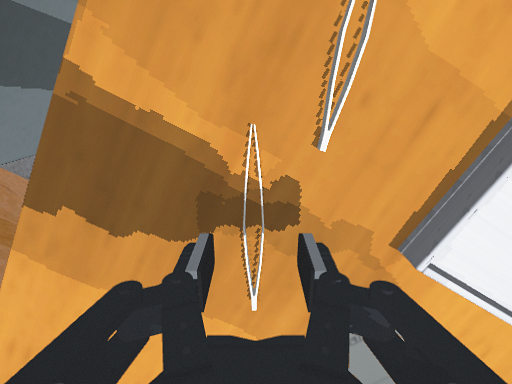

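Reported TCP z is 0.008, yet the fingertips are visibly about 2 cm above the tweezers and nothing is touched. In both camera views the tips end about 30 mm higher than the stated 17 mm ahead of the TCP. I'll go by the images and descend in small steps, watching the force.

>>> servo_tool([
  {"claw":0.45,"x":0,"y":0,"z":-0.2,"ax":0,"ay":0,"az":0},
  {"claw":0.45,"x":0,"y":0,"z":-0.2,"ax":0,"ay":0,"az":0},
  {"claw":0.45,"x":0,"y":0,"z":0,"ax":0,"ay":0,"az":0},
])

```text
clock: 5.35
tcp_pos: [0.4083, 0.0513, -0.0017]
orientation: [-0.001, 0.519, 0.855, -0.0]
wrist_force: [-0.1, -1.0, 0.9]
finger_gap: 0.0465
```

```bash
python3 - <<'E'
from h import *
snap('scene','s5');snap('wrist','w5')
im=load('s5')[0][:,:,::-1]
a=cv2.resize(im[220:310,220:330],None,fx=5,fy=5,interpolation=cv2.INTER_CUBIC)
cv2.imwrite('pics/s5z.png',a);print(env.get_state()['tcp_pos'],env.get_state()['wrist_force'])
E
```

```text
[ 0.40862501  0.05126492 -0.00120004] [-0.0280816   0.11420708  0.27104321]
```

View pics/s5z.png

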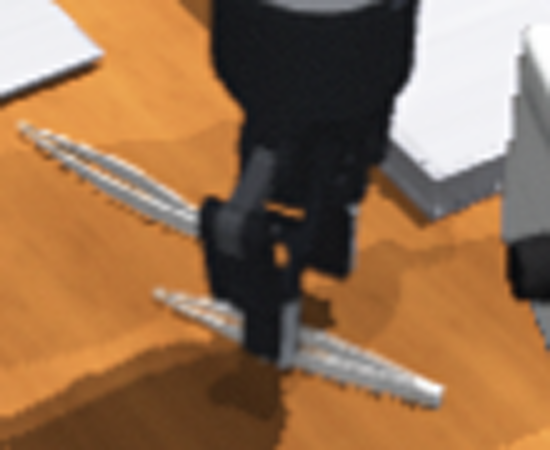

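>>> servo_tool([
  {"claw":0.45,"x":0,"y":0,"z":-0.15,"ax":0,"ay":0,"az":0},
  {"claw":0.45,"x":0,"y":0,"z":-0.1,"ax":0,"ay":0,"az":0},
  {"claw":0.45,"x":0,"y":0,"z":0,"ax":0,"ay":0,"az":0},
])

```text
clock: 5.75
tcp_pos: [0.4085, 0.0512, -0.0076]
orientation: [-0.0, 0.519, 0.855, -0.0]
wrist_force: [-1.0, 0.4, 0.4]
finger_gap: 0.047
```

>>> servo_tool([
  {"claw":1,"x":0,"y":0,"z":0,"ax":0,"ay":0,"az":0},
  {"claw":1,"x":0,"y":0,"z":0,"ax":0,"ay":0,"az":0},
  {"claw":1,"x":0,"y":0,"z":0,"ax":0,"ay":0,"az":0},
  {"claw":1,"x":0,"y":0,"z":0,"ax":0,"ay":0,"az":0},
])

```text
clock: 6.15
tcp_pos: [0.409, 0.0512, -0.0072]
orientation: [0.0, 0.519, 0.855, 0.0]
wrist_force: [0.1, 0.4, 0.1]
finger_gap: 0.0
```

```bash
python3 - <<'E'
from h import *
snap('scene','s6');snap('wrist','w6')
im=load('s6')[0][:,:,::-1]
a=cv2.resize(im[220:310,220:330],None,fx=4,fy=4,interpolation=cv2.INTER_CUBIC)
b=load('w6')[0][:,:,::-1]
b=cv2.resize(b[100:280,180:340],None,fx=2,fy=2,interpolation=cv2.INTER_CUBIC)
cv2.imwrite('pics/s6z.png',np.hstack([a,b]));print(env.get_state()['tcp_pos'],env.get_state()['wrist_force'])
E
```

```text
[ 0.40894879  0.05121283 -0.00716687] [0.75968194 0.88535925 0.56288733]
```

View pics/s6z.png

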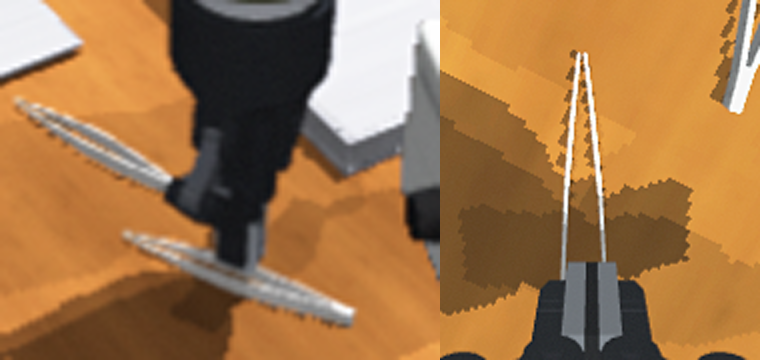

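>>> servo_tool([
  {"claw":0.6,"x":0,"y":0,"z":0,"ax":0,"ay":0,"az":0},
  {"claw":0.6,"x":0,"y":0,"z":0,"ax":0,"ay":0,"az":0},
  {"claw":0.6,"x":0,"y":0,"z":0,"ax":0,"ay":0,"az":0},
  {"claw":0.6,"x":0,"y":0,"z":-0.2,"ax":0,"ay":0,"az":0},
  {"claw":0.6,"x":0,"y":0,"z":-0.08,"ax":0,"ay":0,"az":0},
])

```text
clock: 6.75
tcp_pos: [0.4086, 0.0512, -0.0147]
orientation: [-0.0, 0.519, 0.855, -0.0]
wrist_force: [-0.2, -0.6, 0.5]
finger_gap: 0.0338
```

>>> servo_tool([
  {"claw":1,"x":0,"y":0,"z":0,"ax":0,"ay":0,"az":0},
  {"claw":1,"x":0,"y":0,"z":0,"ax":0,"ay":0,"az":0},
  {"claw":1,"x":0,"y":0,"z":0,"ax":0,"ay":0,"az":0},
  {"claw":1,"x":0,"y":0,"z":0,"ax":0,"ay":0,"az":0},
])

```text
clock: 7.15
tcp_pos: [0.4089, 0.0512, -0.0142]
orientation: [0.0, 0.519, 0.855, 0.0]
wrist_force: [0.1, -1.5, 0.0]
finger_gap: 0.0108
```

>>> servo_tool([
  {"claw":0.65,"x":0,"y":0,"z":0,"ax":0,"ay":0,"az":0},
  {"claw":0.65,"x":0,"y":0,"z":0,"ax":0,"ay":0,"az":0},
  {"claw":0.65,"x":0,"y":0,"z":-0.1,"ax":0,"ay":0,"az":0},
  {"claw":0.65,"x":0,"y":0,"z":-0.06,"ax":0,"ay":0,"az":0},
  {"claw":0.65,"x":0,"y":0,"z":0,"ax":0,"ay":0,"az":0},
])

```text
clock: 7.65
tcp_pos: [0.4086, 0.0513, -0.0185]
orientation: [-0.0, 0.519, 0.855, -0.0]
wrist_force: [0.5, 0.5, -0.2]
finger_gap: 0.03
```

>>> servo_tool([
  {"claw":1,"x":0,"y":0,"z":0,"ax":0,"ay":0,"az":0},
  {"claw":1,"x":0,"y":0,"z":0,"ax":0,"ay":0,"az":0},
  {"claw":1,"x":0,"y":0,"z":0,"ax":0,"ay":0,"az":0},
  {"claw":1,"x":0,"y":0,"z":0,"ax":0,"ay":0,"az":0},
])

```text
clock: 8.05
tcp_pos: [0.4089, 0.0512, -0.0182]
orientation: [0.0, 0.519, 0.855, 0.0]
wrist_force: [-0.0, -0.1, 1.1]
finger_gap: 0.0113
```

```bash
python3 - <<'E'
from h import *
snap('scene','s7');snap('wrist','w7')
im=load('s7')[0][:,:,::-1]
a=cv2.resize(im[220:310,220:330],None,fx=4,fy=4,interpolation=cv2.INTER_CUBIC)
b=load('w7')[0][:,:,::-1]
b=cv2.resize(b[100:280,180:340],None,fx=2,fy=2,interpolation=cv2.INTER_CUBIC)
cv2.imwrite('pics/s7z.png',np.hstack([a,b]));print(env.get_state()['tcp_pos'],env.get_state()['wrist_force'])
E
```

```text
[ 0.40884174  0.05123606 -0.01817967] [-0.85716888 -0.08879451  1.80153229]
```

View pics/s7z.png

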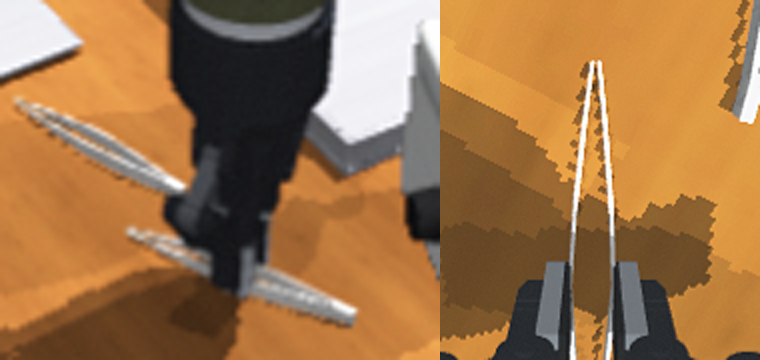

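C is gripped at gap 11 mm. Lift and carry it to the tray, lengthwise along the tray's x where there is 9 mm spare at each end.

>>> servo_tool([
  {"claw":1,"x":0,"y":0,"z":0.5,"ax":0,"ay":0,"az":0},
  {"claw":1,"x":0,"y":0,"z":1,"ax":0,"ay":0,"az":0},
  {"claw":1,"x":0,"y":0,"z":1,"ax":0,"ay":0,"az":0},
  {"claw":1,"x":0,"y":0,"z":1,"ax":0,"ay":0,"az":0},
  {"claw":1,"x":0,"y":0.4,"z":0,"ax":0,"ay":0,"az":0},
])

```text
clock: 8.65
tcp_pos: [0.4117, 0.0608, 0.0722]
orientation: [0.003, 0.52, 0.854, 0.001]
wrist_force: [0.0, -0.8, 0.1]
finger_gap: 0.0111
```

>>> servo_tool([
  {"claw":1,"x":0.9,"y":0.4,"z":0,"ax":0,"ay":0,"az":0.9},
  {"claw":1,"x":1,"y":0.5,"z":0,"ax":0,"ay":0,"az":1},
  {"claw":1,"x":1,"y":0.4,"z":0,"ax":0,"ay":0,"az":1},
  {"claw":1,"x":1,"y":0.3,"z":0,"ax":0,"ay":0,"az":1},
  {"claw":1,"x":1,"y":0.2,"z":0,"ax":0,"ay":0,"az":1},
])

```text
clock: 9.15
tcp_pos: [0.5205, 0.1073, 0.0633]
orientation: [-0.011, 0.199, 0.98, -0.002]
wrist_force: [2.5, 0.6, -0.1]
finger_gap: 0.0103
```

>>> servo_tool([
  {"claw":1,"x":1,"y":0,"z":0,"ax":0,"ay":0,"az":1},
  {"claw":1,"x":0.8,"y":0,"z":0,"ax":0,"ay":0,"az":1},
  {"claw":1,"x":0.27,"y":0,"z":0,"ax":0,"ay":0,"az":0.5},
  {"claw":1,"x":0,"y":0,"z":0,"ax":0,"ay":0,"az":0},
])

```text
clock: 9.55
tcp_pos: [0.5836, 0.1066, 0.0677]
orientation: [-0.001, 0.029, 1.0, 0.0]
wrist_force: [-0.3, 0.4, -0.8]
finger_gap: 0.0109
```

```bash
python3 - <<'E'
from h import *
snap('top','t8');snap('wrist','w8');print(env.get_state()['tcp_pos'],env.get_state()['orientation'],env.get_state()['finger_gap'])
E
```

```text
[0.58204355 0.1065294  0.06805756] [-1.11382419e-03  2.97404174e-02  9.99557035e-01  1.75851534e-05] 0.01004565127886696
```

View pics/w8.png

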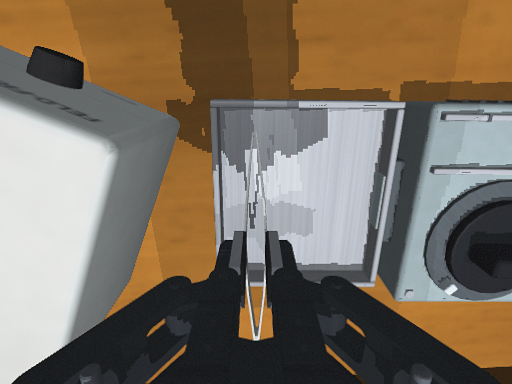

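View pics/t8.png

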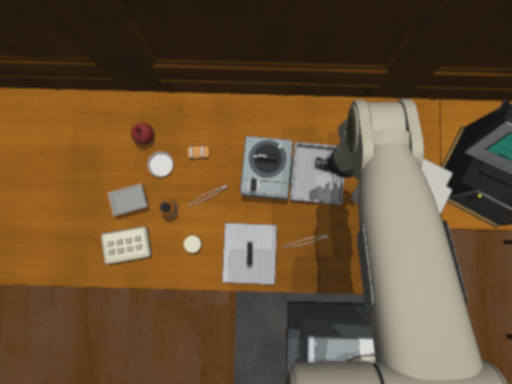

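```bash
python3 - <<'E'
from h import *
P=onz('w8',[(210,101),(405,102),(376,286)],0.024);print(P.round(4),np.linalg.norm(P[1]-P[0]),np.linalg.norm(P[2]-P[1]),(P[0]+P[2])/2)
P=onz('w8',[(256,128),(256,340)],0.085);print(P,P.mean(0),np.linalg.norm(P[1]-P[0]))
b=load('w8')[0][:,:,::-1]
cv2.imwrite('pics/w8z.png',cv2.resize(b[85:305,190:420],None,fx=3,fy=2.7,interpolation=cv2.INTER_CUBIC))
E
```

```text
[[0.5055 0.0793 0.024 ]
 [0.5141 0.2162 0.024 ]
 [0.669  0.2078 0.024 ]] 0.13720401569465063 0.15516471030661844 [0.58725403 0.14352019 0.024     ]
[[0.51859287 0.11064236 0.085     ]
 [0.65849581 0.10244236 0.085     ]] [0.58854434 0.10654236 0.085     ] 0.14014304161695879
```

View pics/w8z.png

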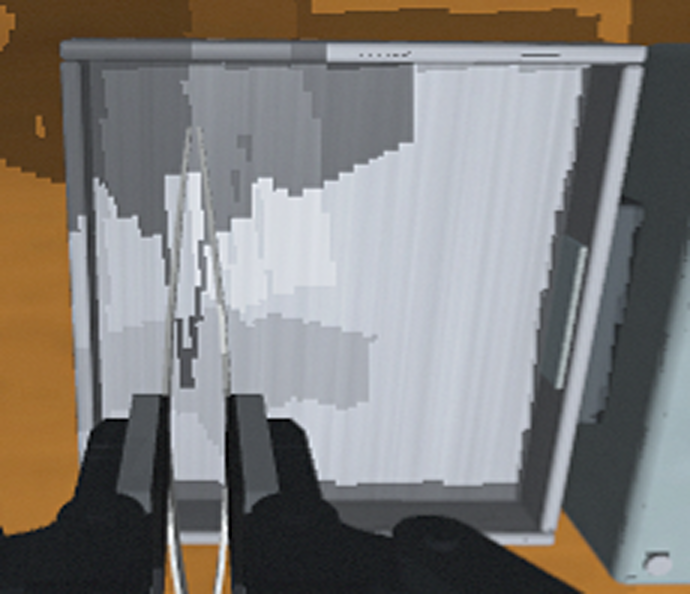

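>>> servo_tool([
  {"claw":1,"x":0.15,"y":0.16,"z":-0.7,"ax":0,"ay":0,"az":0},
  {"claw":1,"x":0,"y":0,"z":-0.8,"ax":0,"ay":0,"az":0},
  {"claw":1,"x":0,"y":0,"z":-0.8,"ax":0,"ay":0,"az":0},
  {"claw":1,"x":0,"y":0,"z":-0.5,"ax":0,"ay":0,"az":0},
  {"claw":1,"x":0,"y":0,"z":-0.3,"ax":0,"ay":0,"az":0},
])

```text
clock: 10.15
tcp_pos: [0.5853, 0.1103, -0.0094]
orientation: [-0.001, 0.029, 1.0, -0.0]
wrist_force: [-2.4, 0.5, 5.2]
finger_gap: 0.0106
```

>>> servo_tool([
  {"claw":1,"x":0,"y":0,"z":0,"ax":0,"ay":0,"az":0},
  {"claw":0.8,"x":0,"y":0,"z":0,"ax":0,"ay":0,"az":0},
  {"claw":0.78,"x":0,"y":0,"z":0,"ax":0,"ay":0,"az":0},
  {"claw":0.78,"x":0,"y":0,"z":0,"ax":0,"ay":0,"az":0},
])

```text
clock: 10.55
tcp_pos: [0.5876, 0.1102, -0.0074]
orientation: [0.001, 0.029, 1.0, 0.0]
wrist_force: [-0.1, 0.1, 1.0]
finger_gap: 0.0187
```

>>> servo_tool([
  {"claw":0.78,"x":0,"y":0,"z":0.5,"ax":0,"ay":0,"az":0},
  {"claw":0.7,"x":0,"y":0,"z":1,"ax":0,"ay":0,"az":0},
  {"claw":0.5,"x":0,"y":0,"z":1,"ax":0,"ay":0,"az":0},
  {"claw":0.4,"x":0,"y":0,"z":1,"ax":0,"ay":0,"az":0},
  {"claw":0.4,"x":-0.8,"y":0,"z":1,"ax":0,"ay":0,"az":-1},
])

```text
clock: 11.05
tcp_pos: [0.5693, 0.1101, 0.1067]
orientation: [0.002, 0.1, 0.995, 0.0]
wrist_force: [-0.4, -0.2, -1.0]
finger_gap: 0.0509
```

```bash
python3 - <<'E'
from h import *
snap('wrist','w9');snap('top','t9');print(env.get_state()['tcp_pos'])
a=load('t9')[0][:,:,::-1];cv2.imwrite('pics/t9z.png',cv2.resize(a[120:300,170:380],None,fx=3.5,fy=3.3,interpolation=cv2.INTER_CUBIC))
E
```

```text
[0.56778887 0.11053839 0.1092065 ]
```

View pics/w9.png

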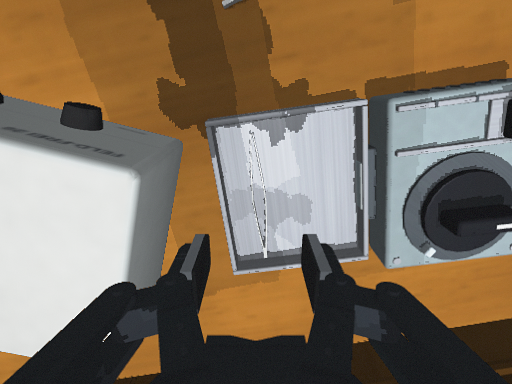

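View pics/t9z.png

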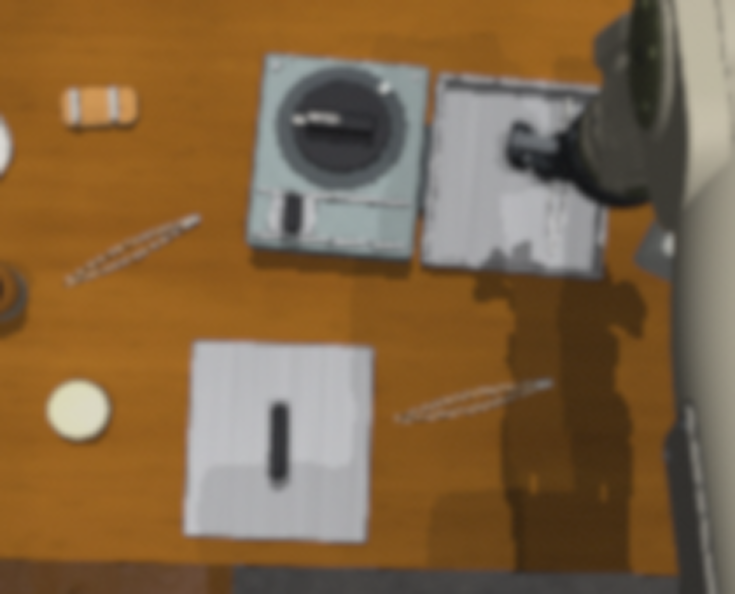

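C lies flat in the tray, (252,128) to (266,258). Next is B.

>>> servo_tool([
  {"claw":0.4,"x":-0.9,"y":0.3,"z":0,"ax":0,"ay":0,"az":-1},
  {"claw":0.4,"x":-0.9,"y":0.4,"z":0,"ax":0,"ay":0,"az":-1},
  {"claw":0.4,"x":-0.9,"y":0.4,"z":0,"ax":0,"ay":0,"az":-1},
  {"claw":0.4,"x":-0.9,"y":0.4,"z":0,"ax":0,"ay":0,"az":-1},
  {"claw":0.4,"x":-0.9,"y":0.4,"z":0,"ax":0,"ay":0,"az":-1},
])

```text
clock: 11.65
tcp_pos: [0.4537, 0.158, 0.1043]
orientation: [0.0, 0.435, 0.9, 0.0]
wrist_force: [-0.2, 0.7, -0.3]
finger_gap: 0.051
```

>>> servo_tool([
  {"claw":0.4,"x":-0.9,"y":0.3,"z":0,"ax":0,"ay":0,"az":-1},
  {"claw":0.4,"x":-0.9,"y":0.3,"z":0,"ax":0,"ay":0,"az":-1},
  {"claw":0.5,"x":-0.3,"y":0,"z":-0.6,"ax":0,"ay":0,"az":-0.8},
  {"claw":0.5,"x":0,"y":0,"z":-0.8,"ax":0,"ay":0,"az":0},
  {"claw":0.5,"x":0,"y":0,"z":0,"ax":0,"ay":0,"az":0},
])

```text
clock: 12.15
tcp_pos: [0.4, 0.1724, 0.0676]
orientation: [-0.001, 0.599, 0.801, -0.001]
wrist_force: [-0.4, -0.5, 1.0]
finger_gap: 0.0424
```

```bash
python3 - <<'E'
from h import *
snap('wrist','w10');print(env.get_state()['tcp_pos'],env.get_state()['orientation'])
E
```

```text
[0.40088593 0.1725376  0.06869781] [-6.54068503e-04  5.99247545e-01  8.00563105e-01 -8.16303448e-04]
```

View pics/w10.png

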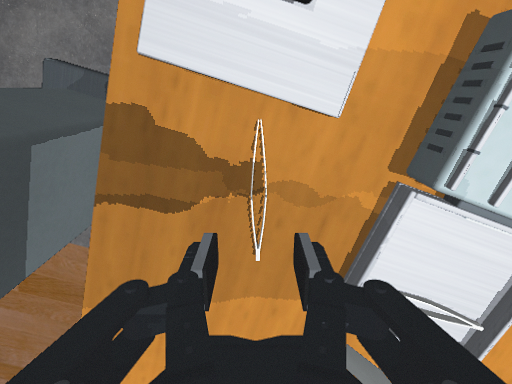

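```bash
python3 - <<'E'
from h import *
P=onz('w10',[(260,121),(258,260)],0.006);d=P[1]-P[0];print(P.mean(0).round(4),np.linalg.norm(d).round(4),np.degrees(np.arctan2(d[1],d[0])).round(1))
E
```

```text
[0.4041 0.1714 0.006 ] 0.1251 -74.1
```

>>> servo_tool([
  {"claw":0.5,"x":0.12,"y":-0.03,"z":-0.9,"ax":0,"ay":0,"az":0},
  {"claw":0.5,"x":0,"y":0,"z":-0.9,"ax":0,"ay":0,"az":0},
  {"claw":0.55,"x":0,"y":0,"z":-0.8,"ax":0,"ay":0,"az":0},
  {"claw":0.6,"x":0,"y":0,"z":-0.6,"ax":0,"ay":0,"az":0},
  {"claw":0.6,"x":0,"y":0,"z":-0.25,"ax":0,"ay":0,"az":0},
])

```text
clock: 12.7
tcp_pos: [0.4051, 0.1718, -0.0174]
orientation: [-0.0, 0.6, 0.8, -0.0]
wrist_force: [0.1, 0.3, 0.2]
finger_gap: 0.0342
```

>>> servo_tool([
  {"claw":0.65,"x":0,"y":0,"z":0,"ax":0,"ay":0,"az":0},
  {"claw":1,"x":0,"y":0,"z":0,"ax":0,"ay":0,"az":0},
  {"claw":1,"x":0,"y":0,"z":0,"ax":0,"ay":0,"az":0},
  {"claw":1,"x":0,"y":0,"z":0,"ax":0,"ay":0,"az":0},
  {"claw":1,"x":0,"y":0,"z":0,"ax":0,"ay":0,"az":0},
])

```text
clock: 13.2
tcp_pos: [0.4059, 0.1722, -0.0161]
orientation: [0.001, 0.6, 0.8, 0.001]
wrist_force: [0.2, -0.6, 5.1]
finger_gap: 0.0119
```

>>> servo_tool([
  {"claw":1,"x":0,"y":0,"z":0.5,"ax":0,"ay":0,"az":0},
  {"claw":1,"x":0,"y":0,"z":1,"ax":0,"ay":0,"az":0},
  {"claw":1,"x":0,"y":0,"z":1,"ax":0,"ay":0,"az":0},
  {"claw":1,"x":0,"y":0,"z":1,"ax":0,"ay":0,"az":0.77},
  {"claw":1,"x":0.27,"y":0,"z":0,"ax":0,"ay":0,"az":1},
])

```text
clock: 13.7
tcp_pos: [0.4132, 0.1726, 0.0737]
orientation: [0.002, 0.494, 0.869, 0.002]
wrist_force: [0.8, 0.4, -0.2]
finger_gap: 0.0114
```

>>> servo_tool([
  {"claw":1,"x":1,"y":-0.2,"z":0,"ax":0,"ay":0,"az":1},
  {"claw":1,"x":1,"y":-0.2,"z":0,"ax":0,"ay":0,"az":1},
  {"claw":1,"x":1,"y":-0.2,"z":0,"ax":0,"ay":0,"az":1},
  {"claw":1,"x":1,"y":-0.2,"z":0,"ax":0,"ay":0,"az":1},
  {"claw":1,"x":1,"y":-0.18,"z":0,"ax":0,"ay":0,"az":1},
])

```text
clock: 14.2
tcp_pos: [0.5373, 0.1473, 0.0705]
orientation: [-0.0, 0.167, 0.986, 0.0]
wrist_force: [0.3, 0.2, 0.0]
finger_gap: 0.0114
```

>>> servo_tool([
  {"claw":1,"x":1,"y":0,"z":0,"ax":0,"ay":0,"az":1},
  {"claw":1,"x":1,"y":0,"z":0,"ax":0,"ay":0,"az":1},
  {"claw":1,"x":0,"y":0,"z":0,"ax":0,"ay":0,"az":0},
  {"claw":1,"x":0,"y":0,"z":0,"ax":0,"ay":0,"az":0},
])

```text
clock: 14.6
tcp_pos: [0.5862, 0.1474, 0.07]
orientation: [-0.001, 0.032, 0.999, -0.0]
wrist_force: [-0.4, -0.5, -0.1]
finger_gap: 0.0109
```

```bash
python3 - <<'E'
from h import *
snap('wrist','w11');print(env.get_state()['tcp_pos'],env.get_state()['orientation'],env.get_state()['finger_gap'])
E
```

```text
[0.58554321 0.1474674  0.07003773] [-8.87037534e-04  3.17094139e-02  9.99496736e-01 -1.60042864e-05] 0.011236571061178991
```

View pics/w11.png

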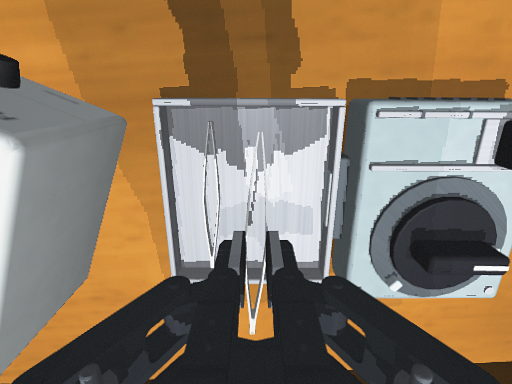

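>>> servo_tool([
  {"claw":1,"x":0.04,"y":0,"z":-0.8,"ax":0,"ay":0,"az":0},
  {"claw":1,"x":0,"y":0,"z":-0.8,"ax":0,"ay":0,"az":0},
  {"claw":1,"x":0,"y":0,"z":-0.8,"ax":0,"ay":0,"az":0},
  {"claw":1,"x":0,"y":0,"z":-0.5,"ax":0,"ay":0,"az":0},
  {"claw":1,"x":0,"y":0,"z":-0.2,"ax":0,"ay":0,"az":0},
])

```text
clock: 15.15
tcp_pos: [0.5856, 0.1475, -0.0082]
orientation: [-0.001, 0.031, 1.0, -0.0]
wrist_force: [-0.0, 0.2, -0.3]
finger_gap: 0.0111
```

>>> servo_tool([
  {"claw":1,"x":0,"y":0,"z":0,"ax":0,"ay":0,"az":0},
  {"claw":0.8,"x":0,"y":0,"z":0,"ax":0,"ay":0,"az":0},
  {"claw":0.78,"x":0,"y":0,"z":0,"ax":0,"ay":0,"az":0},
  {"claw":0.78,"x":0,"y":0,"z":0,"ax":0,"ay":0,"az":0},
])

```text
clock: 15.55
tcp_pos: [0.5883, 0.1476, -0.0061]
orientation: [0.001, 0.031, 1.0, 0.0]
wrist_force: [-0.8, -0.3, 0.2]
finger_gap: 0.0188
```

>>> servo_tool([
  {"claw":0.78,"x":0,"y":0,"z":0.5,"ax":0,"ay":0,"az":0},
  {"claw":0.75,"x":0,"y":0,"z":1,"ax":0,"ay":0,"az":0},
  {"claw":0.5,"x":0,"y":0,"z":1,"ax":0,"ay":0,"az":0},
  {"claw":0.4,"x":0,"y":0,"z":1,"ax":0,"ay":0,"az":0},
  {"claw":0.4,"x":0,"y":0,"z":1,"ax":0,"ay":0,"az":0},
])

```text
clock: 16.05
tcp_pos: [0.5878, 0.1475, 0.1079]
orientation: [0.001, 0.031, 1.0, 0.0]
wrist_force: [0.7, 0.6, 0.2]
finger_gap: 0.0512
```

```bash
python3 - <<'E'
from h import *
snap('wrist','w12');snap('top','t12');print(env.get_state()['tcp_pos'],env.get_state()['orientation'],env.get_state()['finger_gap'])
a=load('t12')[0][:,:,::-1];cv2.imwrite('pics/t12z.png',cv2.resize(a[120:300,170:380],None,fx=3.5,fy=3.3,interpolation=cv2.INTER_CUBIC))
E
```

```text
[0.59063729 0.14785794 0.11096152] [4.11987914e-03 3.10433410e-02 9.99509332e-01 6.57650990e-04] 0.051211201293480314
```

View pics/w12.png

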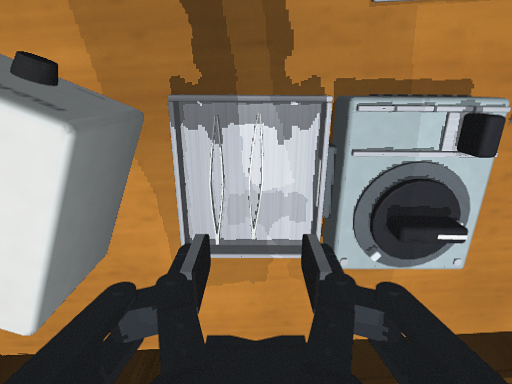

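View pics/t12z.png

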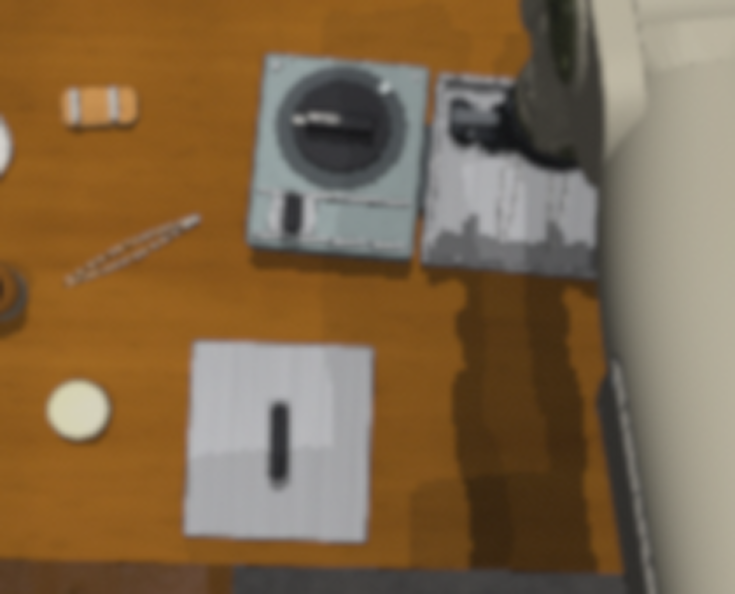

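>>> servo_tool([
  {"claw":0.4,"x":-0.2,"y":1,"z":0.2,"ax":0,"ay":0,"az":-0.5},
  {"claw":0.4,"x":-0.3,"y":1,"z":0,"ax":0,"ay":0,"az":-0.7},
  {"claw":0.4,"x":-0.3,"y":1,"z":0,"ax":0,"ay":0,"az":-0.7},
  {"claw":0.4,"x":-0.3,"y":1,"z":0,"ax":0,"ay":0,"az":-0.7},
  {"claw":0.4,"x":-0.3,"y":1,"z":0,"ax":0,"ay":0,"az":-0.7},
])

```text
clock: 16.65
tcp_pos: [0.5521, 0.2733, 0.1107]
orientation: [-0.0, 0.261, 0.965, 0.0]
wrist_force: [0.0, -0.2, -0.9]
finger_gap: 0.051
```

>>> servo_tool([
  {"claw":0.4,"x":-0.3,"y":1,"z":0,"ax":0,"ay":0,"az":-0.7},
  {"claw":0.4,"x":-0.3,"y":1,"z":0,"ax":0,"ay":0,"az":-0.7},
  {"claw":0.4,"x":-0.3,"y":1,"z":0,"ax":0,"ay":0,"az":-0.7},
  {"claw":0.4,"x":-0.3,"y":1,"z":0,"ax":0,"ay":0,"az":-0.7},
  {"claw":0.4,"x":-0.3,"y":1,"z":0,"ax":0,"ay":0,"az":-0.7},
])

```text
clock: 17.15
tcp_pos: [0.5145, 0.3984, 0.1106]
orientation: [-0.0, 0.486, 0.874, -0.0]
wrist_force: [0.3, 0.2, 1.0]
finger_gap: 0.0512
```

>>> servo_tool([
  {"claw":0.5,"x":0,"y":1,"z":0,"ax":0,"ay":0,"az":-0.4},
  {"claw":0.5,"x":0,"y":0.6,"z":-0.8,"ax":0,"ay":0,"az":0},
  {"claw":0.5,"x":0,"y":0,"z":-0.8,"ax":0,"ay":0,"az":0},
  {"claw":0.5,"x":0,"y":0,"z":0,"ax":0,"ay":0,"az":0},
])

```text
clock: 17.55
tcp_pos: [0.5127, 0.4367, 0.0672]
orientation: [-0.001, 0.508, 0.861, -0.003]
wrist_force: [-0.8, -0.0, -0.5]
finger_gap: 0.0427
```

```bash
python3 - <<'E'
from h import *
snap('wrist','w13');print(env.get_state()['tcp_pos'],env.get_state()['orientation'],env.get_state()['finger_gap'])
E
```

```text
[0.51357418 0.43672215 0.06889992] [-8.36454991e-04  5.08569347e-01  8.61018694e-01 -1.82454018e-03] 0.0422369341285677
```

View pics/w13.png

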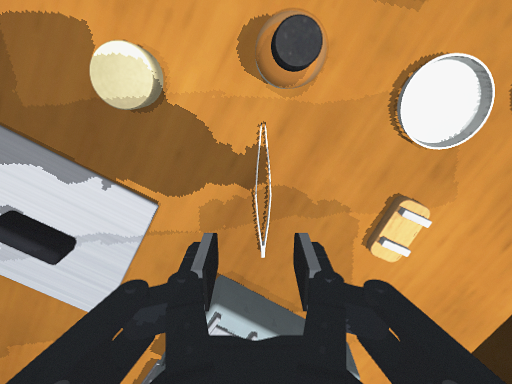

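```bash
python3 - <<'E'
from h import *
P=onz('w13',[(263,124),(264,257)],0.006);d=P[1]-P[0];print(P.mean(0).round(4),np.linalg.norm(d).round(4),np.degrees(np.arctan2(d[1],d[0])).round(1), onz('w13',[(295,45)],.072))
E
```

```text
[0.52   0.4386 0.006 ] 0.1194 -60.2 [[0.48043587 0.53827632 0.072     ]]
```

>>> servo_tool([
  {"claw":0.5,"x":0.27,"y":0.08,"z":-0.9,"ax":0,"ay":0,"az":0},
  {"claw":0.5,"x":0,"y":0,"z":-0.9,"ax":0,"ay":0,"az":0},
  {"claw":0.55,"x":0,"y":0,"z":-0.8,"ax":0,"ay":0,"az":0},
  {"claw":0.6,"x":0,"y":0,"z":-0.6,"ax":0,"ay":0,"az":0},
  {"claw":0.6,"x":0,"y":0,"z":-0.22,"ax":0,"ay":0,"az":0},
])

```text
clock: 18.1
tcp_pos: [0.5215, 0.4387, -0.0158]
orientation: [-0.0, 0.509, 0.861, -0.001]
wrist_force: [0.0, 0.1, 0.4]
finger_gap: 0.0343
```

>>> servo_tool([
  {"claw":0.65,"x":0,"y":0,"z":0,"ax":0,"ay":0,"az":0},
  {"claw":1,"x":0,"y":0,"z":0,"ax":0,"ay":0,"az":0},
  {"claw":1,"x":0,"y":0,"z":0,"ax":0,"ay":0,"az":0},
  {"claw":1,"x":0,"y":0,"z":0,"ax":0,"ay":0,"az":0},
  {"claw":1,"x":0,"y":0,"z":0,"ax":0,"ay":0,"az":0},
])

```text
clock: 18.6
tcp_pos: [0.5227, 0.44, -0.0136]
orientation: [0.001, 0.509, 0.861, 0.001]
wrist_force: [0.4, 0.1, 4.5]
finger_gap: 0.0104
```

>>> servo_tool([
  {"claw":1,"x":0,"y":0,"z":0.6,"ax":0,"ay":0,"az":0},
  {"claw":1,"x":0,"y":0,"z":1,"ax":0,"ay":0,"az":0},
  {"claw":1,"x":0,"y":0,"z":1,"ax":0,"ay":0,"az":0},
  {"claw":1,"x":0,"y":0,"z":1,"ax":0,"ay":0,"az":0},
  {"claw":1,"x":0,"y":0,"z":1,"ax":0,"ay":0,"az":0},
])

```text
clock: 19.1
tcp_pos: [0.5217, 0.4395, 0.102]
orientation: [0.0, 0.509, 0.861, 0.0]
wrist_force: [0.1, 0.8, -0.3]
finger_gap: 0.0102
```

>>> servo_tool([
  {"claw":1,"x":0,"y":-0.5,"z":0.5,"ax":0,"ay":0,"az":0.4},
  {"claw":1,"x":0.3,"y":-1,"z":0,"ax":0,"ay":0,"az":0.7},
  {"claw":1,"x":0.3,"y":-1,"z":0,"ax":0,"ay":0,"az":0.7},
  {"claw":1,"x":0.3,"y":-1,"z":0,"ax":0,"ay":0,"az":0.7},
  {"claw":1,"x":0.3,"y":-1,"z":0,"ax":0,"ay":0,"az":0.7},
])

```text
clock: 19.6
tcp_pos: [0.552, 0.3262, 0.1136]
orientation: [0.0, 0.303, 0.953, 0.0]
wrist_force: [1.6, 0.0, 0.1]
finger_gap: 0.0105
```

>>> servo_tool([
  {"claw":1,"x":0.3,"y":-1,"z":0,"ax":0,"ay":0,"az":0.7},
  {"claw":1,"x":0.3,"y":-1,"z":0,"ax":0,"ay":0,"az":0.7},
  {"claw":1,"x":0.3,"y":-1,"z":0,"ax":0,"ay":0,"az":0.7},
  {"claw":1,"x":0.3,"y":-1,"z":0,"ax":0,"ay":0,"az":0.7},
  {"claw":1,"x":0.3,"y":-1,"z":0,"ax":0,"ay":0,"az":0.7},
])

```text
clock: 20.1
tcp_pos: [0.5896, 0.201, 0.1136]
orientation: [0.0, 0.064, 0.998, 0.0]
wrist_force: [-0.4, 0.2, -0.3]
finger_gap: 0.0102
```

>>> servo_tool([
  {"claw":1,"x":0,"y":-0.8,"z":0,"ax":0,"ay":0,"az":0.4},
  {"claw":1,"x":0,"y":0,"z":-1,"ax":0,"ay":0,"az":0},
  {"claw":1,"x":0,"y":0,"z":-0.5,"ax":0,"ay":0,"az":0},
  {"claw":1,"x":0,"y":0,"z":0,"ax":0,"ay":0,"az":0},
])

```text
clock: 20.5
tcp_pos: [0.5874, 0.1818, 0.0732]
orientation: [-0.002, 0.038, 0.999, -0.0]
wrist_force: [-0.9, -0.5, 0.2]
finger_gap: 0.0106
```

```bash
python3 - <<'E'
from h import *
snap('wrist','w14');print(env.get_state()['tcp_pos'],env.get_state()['orientation'],env.get_state()['finger_gap'])
for p in ([(258,114),(253,240)],[(218,114),(217,243)]): P=onz('w12',p,.01);print(P,P.mean(0))
E
```

```text
[0.58823041 0.18215564 0.07438609] [-1.23938308e-03  3.78309190e-02  9.99283371e-01 -1.72181634e-04] 0.010349279269640235
[[0.52598416 0.15376468 0.01      ]
 [0.6527818  0.14105419 0.01      ]] [0.58938298 0.14740943 0.01      ]
[[0.52374982 0.11802661 0.01      ]
 [0.6539689  0.10329677 0.01      ]] [0.58885936 0.11066169 0.01      ]
```

View pics/w14.png

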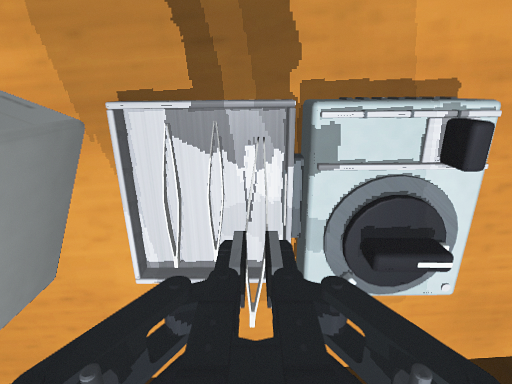

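>>> servo_tool([
  {"claw":1,"x":0,"y":-0.06,"z":-0.8,"ax":0,"ay":0,"az":0},
  {"claw":1,"x":0,"y":0,"z":-0.8,"ax":0,"ay":0,"az":0},
  {"claw":1,"x":0,"y":0,"z":-0.8,"ax":0,"ay":0,"az":0},
  {"claw":1,"x":0,"y":0,"z":-0.5,"ax":0,"ay":0,"az":0},
  {"claw":1,"x":0,"y":0,"z":-0.35,"ax":0,"ay":0,"az":0},
])

```text
clock: 21.05
tcp_pos: [0.5893, 0.181, -0.0065]
orientation: [-0.0, 0.038, 0.999, 0.0]
wrist_force: [-0.1, 0.3, -0.4]
finger_gap: 0.0107
```

>>> servo_tool([
  {"claw":1,"x":0,"y":0,"z":0,"ax":0,"ay":0,"az":0},
  {"claw":0.82,"x":0,"y":0,"z":0,"ax":0,"ay":0,"az":0},
  {"claw":0.8,"x":0,"y":0,"z":0,"ax":0,"ay":0,"az":0},
  {"claw":0.8,"x":0,"y":0,"z":0,"ax":0,"ay":0,"az":0},
])

```text
clock: 21.45
tcp_pos: [0.5902, 0.1806, -0.0052]
orientation: [0.001, 0.038, 0.999, 0.0]
wrist_force: [-0.0, -0.2, 0.5]
finger_gap: 0.0174
```

>>> servo_tool([
  {"claw":0.8,"x":0,"y":0,"z":0.5,"ax":0,"ay":0,"az":0},
  {"claw":0.8,"x":0,"y":0,"z":1,"ax":0,"ay":0,"az":0},
  {"claw":0.6,"x":0,"y":0,"z":1,"ax":0,"ay":0,"az":0},
  {"claw":0.4,"x":0,"y":0,"z":1,"ax":0,"ay":0,"az":0},
  {"claw":0.4,"x":0,"y":0,"z":1,"ax":0,"ay":0,"az":0},
])

```text
clock: 21.95
tcp_pos: [0.5896, 0.1805, 0.1087]
orientation: [0.001, 0.038, 0.999, 0.0]
wrist_force: [0.2, 0.2, -0.3]
finger_gap: 0.0513
```

```bash
python3 - <<'E'
from h import *
snap('wrist','w15');snap('top','t15');print(env.get_state()['tcp_pos'],env.get_state()['orientation'],env.get_state()['finger_gap'])
a=load('t15')[0][:,:,::-1];cv2.imwrite('pics/t15z.png',cv2.resize(a[120:300,170:380],None,fx=3.5,fy=3.3,interpolation=cv2.INTER_CUBIC))
E
```

```text
[0.59236557 0.181001   0.11185335] [4.14432495e-03 3.80280990e-02 9.99267659e-01 9.13265709e-04] 0.05121431637459747
```

View pics/w15.png

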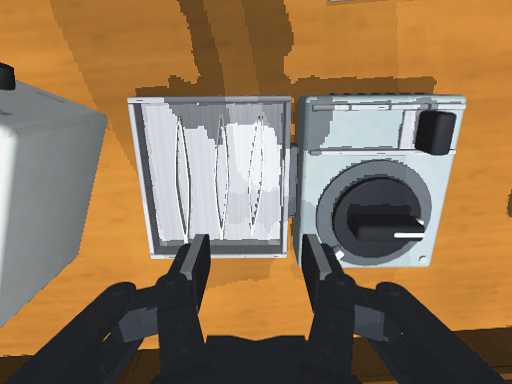

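View pics/t15z.png

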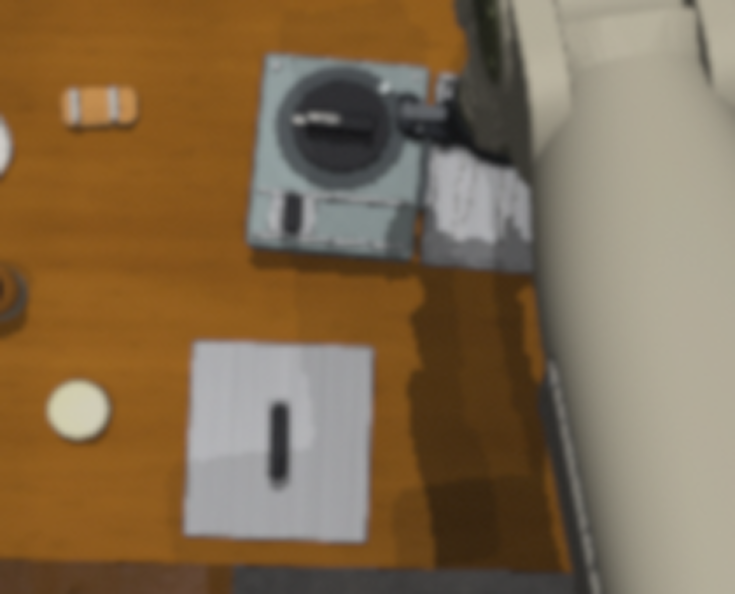

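All three pairs lie flat in the tray; the top view shows none left on the counter. Now the cover.

>>> servo_tool([
  {"claw":0.4,"x":-1,"y":0.6,"z":0,"ax":0,"ay":0,"az":0.2},
  {"claw":0.4,"x":-1,"y":0.6,"z":0,"ax":0,"ay":0,"az":0.2},
  {"claw":0.4,"x":-1,"y":0.6,"z":0,"ax":0,"ay":0,"az":0.2},
  {"claw":0.4,"x":-1,"y":0.6,"z":0,"ax":0,"ay":0,"az":0},
  {"claw":0.4,"x":-1,"y":0.6,"z":0,"ax":0,"ay":0,"az":0},
])

```text
clock: 22.55
tcp_pos: [0.4632, 0.2558, 0.1065]
orientation: [0.0, -0.004, 1.0, 0.0]
wrist_force: [0.5, 0.2, 0.1]
finger_gap: 0.0511
```

>>> servo_tool([
  {"claw":0.4,"x":-1,"y":0.6,"z":0,"ax":0,"ay":0,"az":0},
  {"claw":0.4,"x":-1,"y":0.7,"z":0,"ax":0,"ay":0,"az":0},
  {"claw":0.4,"x":-1,"y":0.7,"z":0,"ax":0,"ay":0,"az":0},
  {"claw":0.4,"x":-1,"y":0.6,"z":0,"ax":0,"ay":0,"az":0},
  {"claw":0.4,"x":0,"y":0,"z":0,"ax":0,"ay":0,"az":0},
])

```text
clock: 23.05
tcp_pos: [0.3611, 0.3213, 0.1064]
orientation: [-0.001, -0.006, 1.0, -0.0]
wrist_force: [0.1, -0.1, 0.3]
finger_gap: 0.0512
```

>>> servo_tool([
  {"claw":0.4,"x":0,"y":0,"z":0,"ax":0,"ay":0,"az":0},
])

```text
clock: 23.15
tcp_pos: [0.3641, 0.3207, 0.1066]
orientation: [0.0, -0.005, 1.0, 0.0]
wrist_force: [0.4, -0.3, 0.5]
finger_gap: 0.0517
```

```bash
python3 - <<'E'
from h import *
snap('wrist','w16');snap('top','t16');print(env.get_state()['tcp_pos'],env.get_state()['orientation'],env.get_state()['finger_gap'])
a=load('t16')[0][:,:,::-1];cv2.imwrite('pics/t16z.png',cv2.resize(a[120:300,170:380],None,fx=3.5,fy=3.3,interpolation=cv2.INTER_CUBIC))
E
```

```text
[0.36517093 0.32033222 0.10649602] [ 4.24331768e-04 -3.59319304e-03  9.99993444e-01  1.43289351e-04] 0.05112197218525644
```

View pics/w16.png

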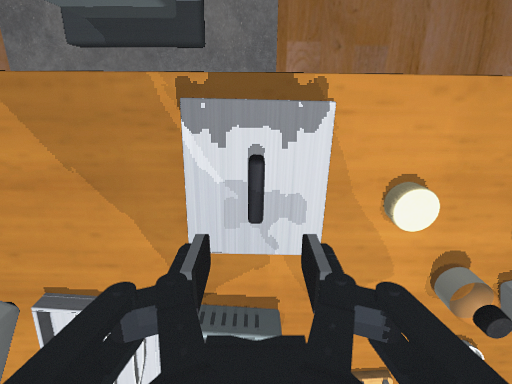

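View pics/t16z.png

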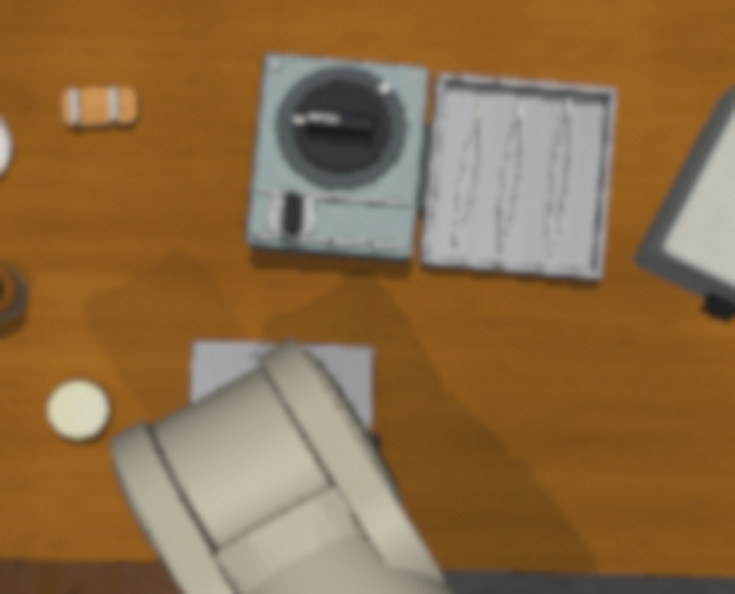

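```bash
python3 - <<'E'
from h import *
b=load('w16')[0]
g=cv2.cvtColor(b,cv2.COLOR_RGB2GRAY)
P=onz('w16',[(181,98),(335,101),(324,254),(189,253)],0.010);print(P.round(4),P.mean(0).round(4))
for i in range(4):
    d=P[(i+1)%4]-P[i];print(np.linalg.norm(d).round(4),np.degrees(np.arctan2(d[1],d[0])).round(1)%90)
m=(g<60).astype(np.uint8);n,l,st,c=cv2.connectedComponentsWithStats(m)
for i in range(1,n):
    if 100<st[i,4]<4000 and 150<c[i][0]<350 and c[i][1]<260: print(st[i],c[i])
cv2.imwrite('pics/w16z.png',cv2.resize(b[80:270,165:350,::-1],None,fx=4,fy=3,interpolation=cv2.INTER_CUBIC))
E
```

```text
[[0.2888 0.2549 0.01  ]
 [0.2901 0.39   0.01  ]
 [0.4447 0.3939 0.01  ]
 [0.4447 0.2515 0.01  ]] [0.3671 0.3226 0.01  ]
0.1352 89.5
0.1547 1.4
0.1424 0.0
0.1559 88.80000000000001
[  61    0  145   48 3864] [151.36387164  29.3434265 ]
[248 155  17  68 896] [255.08258929 189.85825893]
```

View pics/w16z.png

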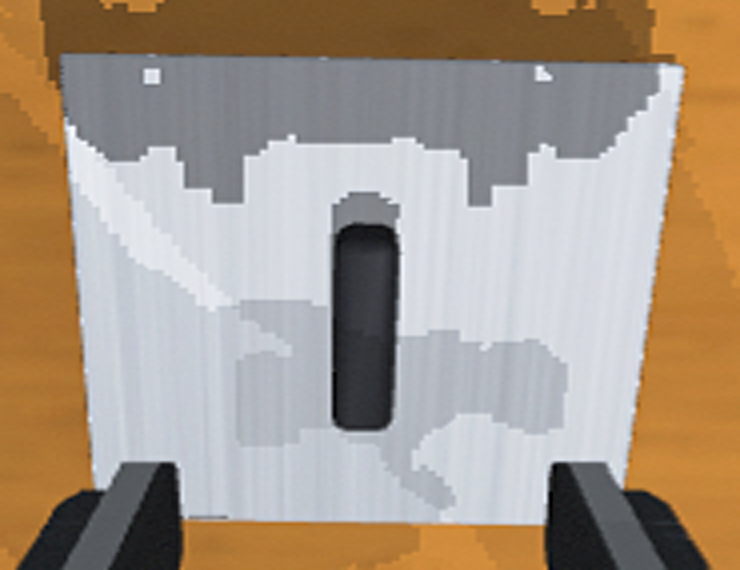

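```bash
python3 - <<'E'
from h import *
def z(p): return (165+p[0]/4,80+p[1]/3)
def ang(a,b):
    P=onz('w16',[z(a),z(b)],.01);d=P[1]-P[0];return P.round(4).tolist(),np.degrees(np.arctan2(d[1],d[0])).round(2),np.linalg.norm(d)
print('near',ang((62,55),(683,66)));print('L',ang((62,55),(93,485)));print('R',ang((683,66),(628,460)));print('far',ang((180,517),(550,524)))
for h in(.02,.038): print(onz('w16',[z((365,228)),z((363,428))],h).round(4).tolist())
E
```

```text
near ([[0.2891, 0.2544, 0.01], [0.2909, 0.3908, 0.01]], np.float64(89.24), np.float64(0.13640633542238467))
L ([[0.2891, 0.2544, 0.01], [0.4312, 0.2517, 0.01]], np.float64(-1.1), np.float64(0.14211779031959992))
R ([[0.2909, 0.3908, 0.01], [0.4203, 0.3897, 0.01]], np.float64(-0.49), np.float64(0.12939204829679005))
far ([[0.4437, 0.2737, 0.01], [0.4457, 0.3712, 0.01]], np.float64(88.83), np.float64(0.09755210130811205))
[[0.3378, 0.3212, 0.02], [0.4039, 0.3214, 0.02]]
[[0.3337, 0.3211, 0.038], [0.3951, 0.3213, 0.038]]
```

>>> servo_tool([
  {"claw":0.4,"x":0.05,"y":0.04,"z":-1,"ax":0,"ay":0,"az":-0.16},
  {"claw":0.4,"x":0,"y":0,"z":-1,"ax":0,"ay":0,"az":0},
  {"claw":0.4,"x":0,"y":0,"z":-1,"ax":0,"ay":0,"az":0},
  {"claw":0.4,"x":0,"y":0,"z":-0.8,"ax":0,"ay":0,"az":0},
  {"claw":0.4,"x":0,"y":0,"z":-0.5,"ax":0,"ay":0,"az":0},
])

```text
clock: 23.75
tcp_pos: [0.3659, 0.3203, -0.0029]
orientation: [-0.001, 0.008, 1.0, -0.001]
wrist_force: [0.7, -0.1, 0.3]
finger_gap: 0.0513
```

>>> servo_tool([
  {"claw":0.6,"x":0,"y":0,"z":0,"ax":0,"ay":0,"az":0},
  {"claw":1,"x":0,"y":0,"z":0,"ax":0,"ay":0,"az":0},
  {"claw":1,"x":0,"y":0,"z":0,"ax":0,"ay":0,"az":0},
  {"claw":1,"x":0,"y":0,"z":0,"ax":0,"ay":0,"az":0},
  {"claw":1,"x":0,"y":0,"z":0,"ax":0,"ay":0,"az":0},
], newtons=70)

```text
clock: 24.25
tcp_pos: [0.3666, 0.3217, -0.0003]
orientation: [0.001, 0.007, 1.0, 0.0]
wrist_force: [0.7, -1.5, 3.4]
finger_gap: 0.0123
```

```bash
python3 - <<'E'
from h import *
snap('wrist','w17');snap('scene','s17');print(env.get_state()['tcp_pos'],env.get_state()['orientation'],env.get_state()['finger_gap'])
a=load('s17')[0][:,:,::-1]
b=load('w17')[0][:,:,::-1]
cv2.imwrite('pics/w17z.png',np.hstack([cv2.resize(a[130:300,140:310],None,fx=2.2,fy=2.2),cv2.resize(b[60:290,140:370],(374,374))]))
E
```

```text
[ 0.36661124  0.32174359 -0.00036697] [1.05565813e-03 7.38398360e-03 9.99972141e-01 2.82697138e-04] 0.012435743360226174
```

View pics/w17z.png

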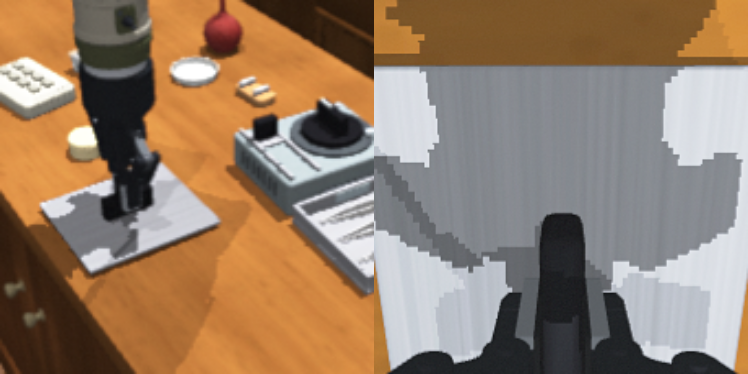

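```bash
python3 - <<'E'
from h import *
for f,(x0,y0,x1,y1) in (('w12',(160,85,340,265)),('w15',(120,85,300,265))):
    b=load(f)[0][y0:y1,x0:x1,::-1]; cv2.imwrite('pics/%sz.png'%f,cv2.resize(b,None,fx=4,fy=3.3,interpolation=cv2.INTER_CUBIC))
E
```

View pics/w12z.png

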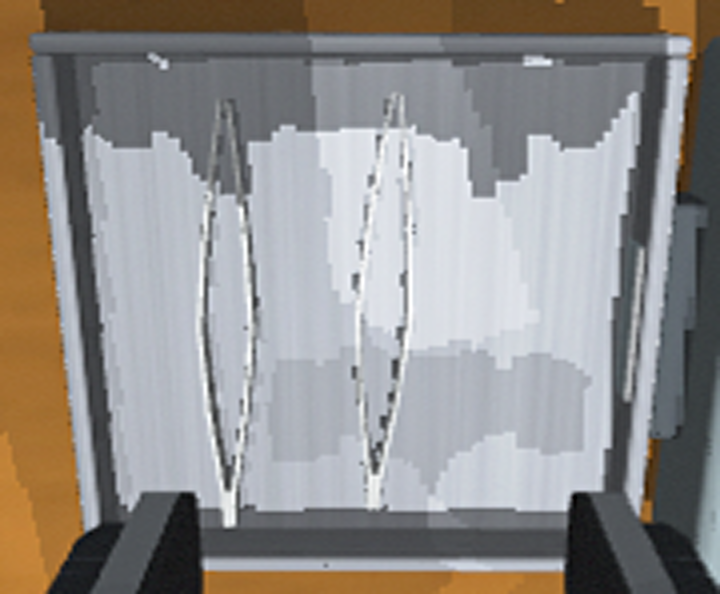

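View pics/w15z.png

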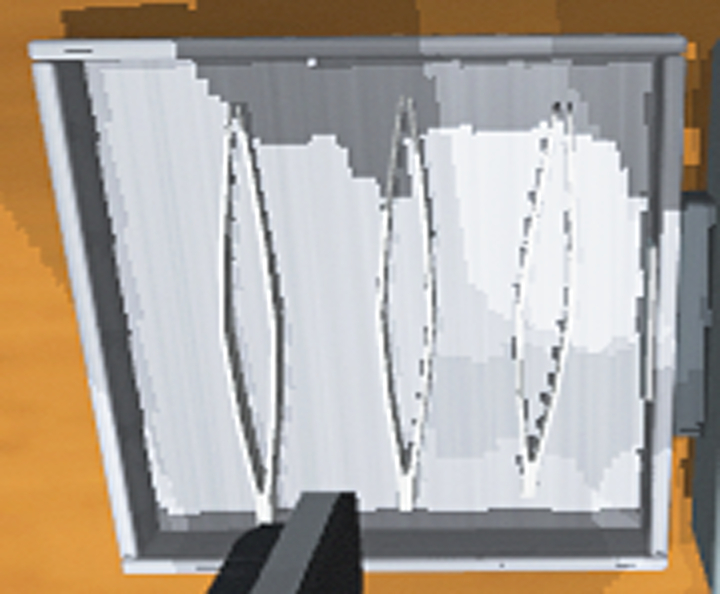

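```bash
python3 - <<'E'
from h import *
for f,x0,pts in (('w15',120,[(30,41),(687,39),(667,570),(125,573)]),('w12',160,[(31,36),(690,39)])):
    P=onz(f,[(x0+x/4-.5,85+y/3.3-.5) for x,y in pts],0.024);print(P.round(4).tolist(),P.mean(0).round(4))
    for i in range(len(P)-1):
        d=P[i+1]-P[i];print(np.linalg.norm(d).round(4),np.degrees(np.arctan2(d[1],d[0])).round(1))
E
```

```text
[[0.5045, 0.0794, 0.024], [0.5146, 0.2163, 0.024], [0.6693, 0.2058, 0.024], [0.6599, 0.0689, 0.024]] [0.5871 0.1426 0.024 ]
0.1372 85.8
0.155 -3.9
0.1372 -93.9
[[0.5051, 0.0793, 0.024], [0.5144, 0.216, 0.024]] [0.5098 0.1477 0.024 ]
0.137 86.1
```

>>> servo_tool([
  {"claw":1,"x":0,"y":0,"z":0.3,"ax":0,"ay":0,"az":0},
  {"claw":1,"x":0,"y":0,"z":0.7,"ax":0,"ay":0,"az":0},
  {"claw":1,"x":0,"y":0,"z":1,"ax":0,"ay":0,"az":0},
  {"claw":1,"x":0,"y":-0.3,"z":1,"ax":0,"ay":0,"az":0},
  {"claw":1,"x":0,"y":-0.6,"z":1,"ax":0,"ay":0,"az":0},
])

```text
clock: 24.85
tcp_pos: [0.365, 0.2993, 0.0997]
orientation: [-0.0, 0.007, 1.0, 0.0]
wrist_force: [0.7, -1.0, -2.3]
finger_gap: 0.0123
```

>>> servo_tool([
  {"claw":1,"x":0.2,"y":-0.9,"z":0,"ax":0,"ay":0,"az":-0.1},
  {"claw":1,"x":0.4,"y":-0.9,"z":0,"ax":0,"ay":0,"az":-0.1},
  {"claw":1,"x":0.6,"y":-0.9,"z":0,"ax":0,"ay":0,"az":-0.1},
  {"claw":1,"x":0.8,"y":-0.9,"z":0,"ax":0,"ay":0,"az":-0.09},
  {"claw":1,"x":0.9,"y":-0.9,"z":0,"ax":0,"ay":0,"az":0},
])

```text
clock: 25.35
tcp_pos: [0.4375, 0.1858, 0.0989]
orientation: [-0.001, 0.034, 0.999, 0.0]
wrist_force: [-0.0, 0.6, -1.9]
finger_gap: 0.0125
```

>>> servo_tool([
  {"claw":1,"x":0.9,"y":-0.9,"z":0,"ax":0,"ay":0,"az":0},
  {"claw":1,"x":0.9,"y":-0.6,"z":0,"ax":0,"ay":0,"az":0},
  {"claw":1,"x":0.9,"y":-0.25,"z":0,"ax":0,"ay":0,"az":0},
  {"claw":1,"x":0.9,"y":0,"z":0,"ax":0,"ay":0,"az":0},
  {"claw":1,"x":0.9,"y":0,"z":0,"ax":0,"ay":0,"az":0},
])

```text
clock: 25.85
tcp_pos: [0.5508, 0.1425, 0.0986]
orientation: [-0.001, 0.035, 0.999, 0.0]
wrist_force: [0.4, 0.5, -1.7]
finger_gap: 0.0123
```

>>> servo_tool([
  {"claw":1,"x":0.8,"y":0,"z":0,"ax":0,"ay":0,"az":0},
  {"claw":1,"x":0.6,"y":0,"z":0,"ax":0,"ay":0,"az":0},
  {"claw":1,"x":0,"y":0,"z":0,"ax":0,"ay":0,"az":0},
  {"claw":1,"x":0,"y":0,"z":0,"ax":0,"ay":0,"az":0},
])

```text
clock: 26.25
tcp_pos: [0.5846, 0.1428, 0.0982]
orientation: [-0.001, 0.034, 0.999, 0.0]
wrist_force: [-0.7, -0.1, -2.1]
finger_gap: 0.012
```

```bash
python3 - <<'E'
from h import *
snap('wrist','w18');snap('scene','s18');print(env.get_state()['tcp_pos'],env.get_state()['orientation'],env.get_state()['finger_gap'])
E
```

```text
[0.5842008  0.14288173 0.0984961 ] [-9.18752711e-04  3.43552831e-02  9.99409260e-01  2.38955077e-05] 0.012414959696838392
```

View pics/w18.png

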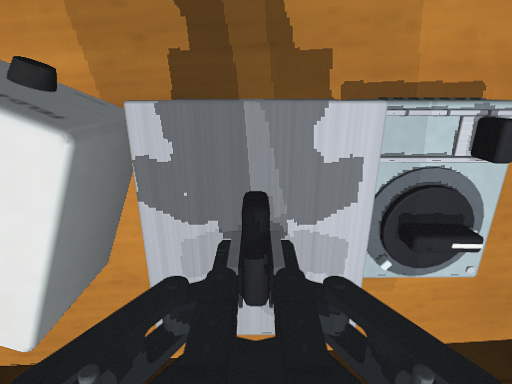

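View pics/s18.png

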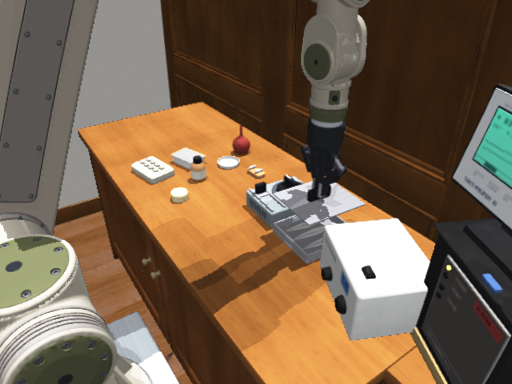

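```bash
python3 - <<'E'
from h import *
b=load('w18')[0]
cv2.imwrite('pics/w18z.png',cv2.resize(b[90:300,110:400,::-1],None,fx=2.7,fy=2.7,interpolation=cv2.INTER_CUBIC))
E
```

```text
(no output)
```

View pics/w18z.png

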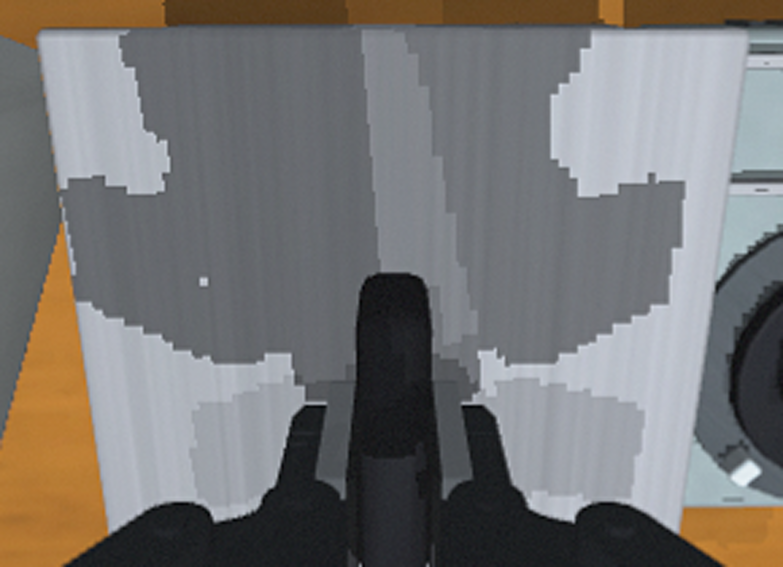

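```bash
python3 - <<'E'
from h import *
f=lambda p:(110+p[0]/2.7-.5,90+p[1]/2.7-.5)
for h in(.105,.109,.113):
    P=onz('w18',[f(p) for p in((39,29),(748,28),(107,530),(680,530))],h)
    d=P[1]-P[0];dl=P[2]-P[0];dr=P[3]-P[1]
    print(h,P[:2].round(4).tolist(),np.linalg.norm(d).round(4),np.degrees(np.arctan2(d[1],d[0])).round(2),[np.degrees(np.arctan2(v[1],v[0])).round(2) for v in(dl,dr)])
    u=d/np.linalg.norm(d); n=np.array([u[1],-u[0],0]); print((P[:2].mean(0)+n*.078).round(4))
E
```

```text
0.105 [[0.5025, 0.0785, 0.105], [0.5119, 0.2177, 0.105]] 0.1395 86.13 [np.float64(-4.34), np.float64(-3.56)]
[0.5851 0.1428 0.105 ]
0.109 [[0.5025, 0.0803, 0.109], [0.5117, 0.2159, 0.109]] 0.136 86.13 [np.float64(-4.34), np.float64(-3.56)]
[0.5849 0.1428 0.109 ]
0.113 [[0.5025, 0.082, 0.113], [0.5115, 0.2142, 0.113]] 0.1324 86.13 [np.float64(-4.34), np.float64(-3.56)]
[0.5848 0.1428 0.113 ]
```

>>> servo_tool([
  {"claw":1,"x":0.08,"y":0.01,"z":-0.7,"ax":0,"ay":0,"az":0},
  {"claw":1,"x":0,"y":0,"z":-0.8,"ax":0,"ay":0,"az":0},
  {"claw":1,"x":0,"y":0,"z":-0.7,"ax":0,"ay":0,"az":0},
  {"claw":1,"x":0,"y":0,"z":-0.5,"ax":0,"ay":0,"az":0},
  {"claw":1,"x":0,"y":0,"z":0,"ax":0,"ay":0,"az":0},
])

```text
clock: 26.85
tcp_pos: [0.5853, 0.1429, 0.0295]
orientation: [-0.002, 0.034, 0.999, -0.0]
wrist_force: [-0.9, -0.1, -2.6]
finger_gap: 0.0121
```

```bash
python3 - <<'E'
from h import *
snap('wrist','w19');print(env.get_state()['tcp_pos'],env.get_state()['orientation'],env.get_state()['finger_gap'])
b=load('w19')[0]
cv2.imwrite('pics/w19z.png',cv2.resize(b[70:300,90:430,::-1],None,fx=2.3,fy=2.3,interpolation=cv2.INTER_CUBIC))
E
```

```text
[0.58634002 0.14303715 0.03070623] [-1.05651784e-03  3.43992590e-02  9.99407609e-01 -7.51896761e-05] 0.01242212119576714
```

View pics/w19z.png

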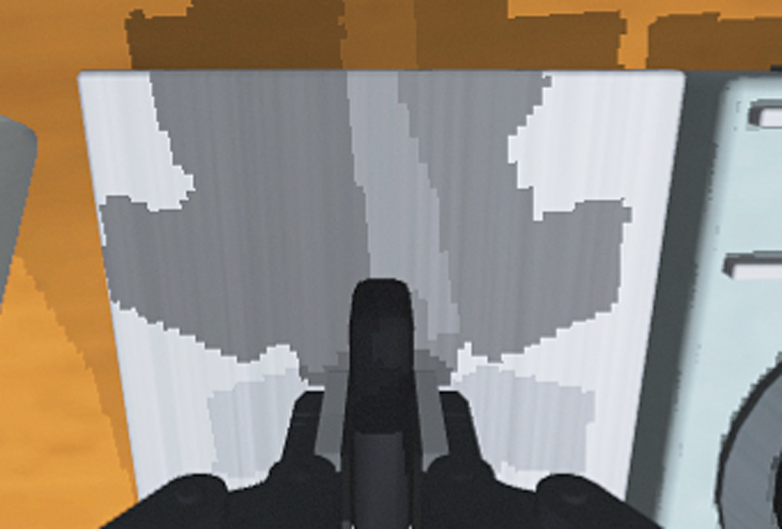

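>>> servo_tool([
  {"claw":1,"x":0.02,"y":0,"z":-0.16,"ax":0,"ay":0,"az":0},
  {"claw":1,"x":0,"y":0,"z":-0.12,"ax":0,"ay":0,"az":0},
  {"claw":1,"x":0,"y":0,"z":-0.1,"ax":0,"ay":0,"az":0},
  {"claw":1,"x":0,"y":0,"z":0,"ax":0,"ay":0,"az":0},
])

```text
clock: 27.3
tcp_pos: [0.588, 0.143, 0.0217]
orientation: [-0.0, 0.035, 0.999, 0.0]
wrist_force: [0.4, 0.6, -1.4]
finger_gap: 0.0122
```

>>> servo_tool([
  {"claw":1,"x":0,"y":0,"z":-0.1,"ax":0,"ay":0,"az":0},
  {"claw":1,"x":0,"y":0,"z":0,"ax":0,"ay":0,"az":0},
])

```text
clock: 27.5
tcp_pos: [0.588, 0.143, 0.019]
orientation: [-0.0, 0.035, 0.999, 0.0]
wrist_force: [-0.5, -0.2, -2.7]
finger_gap: 0.0123
```

>>> servo_tool([
  {"claw":1,"x":0,"y":0,"z":-0.08,"ax":0,"ay":0,"az":0},
  {"claw":1,"x":0,"y":0,"z":0,"ax":0,"ay":0,"az":0},
])

```text
clock: 27.7
tcp_pos: [0.5882, 0.143, 0.0187]
orientation: [0.0, 0.034, 0.999, 0.0]
wrist_force: [-3.0, -0.7, 6.9]
finger_gap: 0.0123
```

Contact comes at the predicted seated height, 0.0187. Release.

>>> servo_tool([
  {"claw":0.7,"x":0,"y":0,"z":0,"ax":0,"ay":0,"az":0},
  {"claw":0.5,"x":0,"y":0,"z":0,"ax":0,"ay":0,"az":0},
  {"claw":0.5,"x":0,"y":0,"z":0,"ax":0,"ay":0,"az":0},
  {"claw":0.5,"x":0,"y":0,"z":0.6,"ax":0,"ay":0,"az":0},
  {"claw":0.5,"x":0,"y":0,"z":1,"ax":0,"ay":0,"az":0},
])

```text
clock: 28.2
tcp_pos: [0.5864, 0.1428, 0.0556]
orientation: [-0.002, 0.035, 0.999, -0.0]
wrist_force: [0.1, -0.3, -0.8]
finger_gap: 0.0425
```

>>> servo_tool([
  {"claw":0.4,"x":0,"y":0,"z":1,"ax":0,"ay":0,"az":0},
  {"claw":0.4,"x":0,"y":0,"z":1,"ax":0,"ay":0,"az":0},
  {"claw":0.4,"x":0,"y":0.5,"z":1,"ax":0,"ay":0,"az":0},
  {"claw":0.4,"x":0,"y":0.8,"z":0,"ax":0,"ay":0,"az":0},
  {"claw":0.4,"x":0,"y":0,"z":0,"ax":0,"ay":0,"az":0},
])

```text
clock: 28.7
tcp_pos: [0.5889, 0.1773, 0.1334]
orientation: [0.001, 0.034, 0.999, 0.001]
wrist_force: [-0.2, -1.1, -0.5]
finger_gap: 0.0513
```

```bash
python3 - <<'E'
from h import *
snap('wrist','w20');snap('scene','s20');print(env.get_state()['tcp_pos'],env.get_state()['orientation'],env.get_state()['finger_gap'])
a=load('s20')[0][:,:,::-1]
cv2.imwrite('pics/s20z.png',cv2.resize(a[160:280,220:380],None,fx=4,fy=4,interpolation=cv2.INTER_CUBIC))
E
```

```text
[0.58785325 0.17558701 0.13188535] [-2.41337410e-04  3.40961087e-02  9.99418513e-01 -1.81882676e-04] 0.05112225211541948
```

View pics/w20.png

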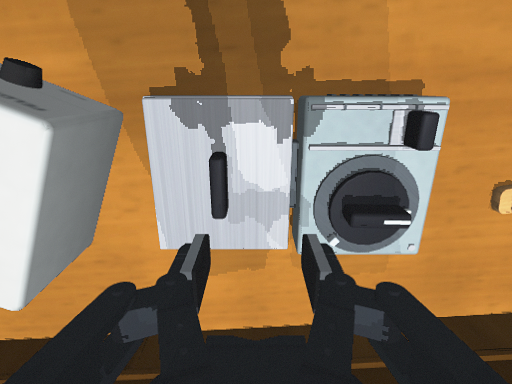

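View pics/s20z.png

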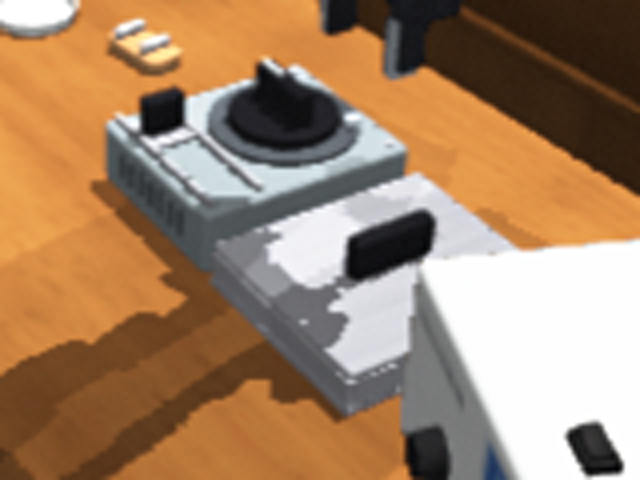

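Near edge (142,97) to (294,97), and the cover looks flush on the tray. Now measure the selector.

>>> servo_tool([
  {"claw":0.4,"x":0.8,"y":1,"z":0,"ax":0,"ay":0,"az":0},
  {"claw":0.4,"x":0.8,"y":1,"z":0,"ax":0,"ay":0,"az":0},
  {"claw":0.4,"x":0.6,"y":1,"z":0,"ax":0,"ay":0,"az":0},
  {"claw":0.4,"x":0.4,"y":1,"z":0,"ax":0,"ay":0,"az":0},
  {"claw":0.4,"x":0,"y":0,"z":0,"ax":0,"ay":0,"az":0},
])

```text
clock: 29.3
tcp_pos: [0.6536, 0.2773, 0.1304]
orientation: [-0.001, 0.033, 0.999, 0.0]
wrist_force: [-0.3, -0.4, -0.1]
finger_gap: 0.0513
```

```bash
python3 - <<'E'
from h import *
P=onz('w20',[(142,97),(294,97)],.029);print(P,np.linalg.norm(P[1]-P[0]))
snap('wrist','w21');print(env.get_state()['tcp_pos'],env.get_state()['orientation'])
b=load('w21')[0]
cv2.imwrite('pics/w21z.png',cv2.resize(b[70:270,150:350,::-1],None,fx=3,fy=3,interpolation=cv2.INTER_CUBIC))
E
```

```text
[[0.50573053 0.08067325 0.029     ]
 [0.51501074 0.2173111  0.029     ]] 0.1369526334852315
[0.65292537 0.2758587  0.13049836] [-9.73245158e-04  3.38879912e-02  9.99425058e-01 -4.57491250e-04]
```

View pics/w21z.png

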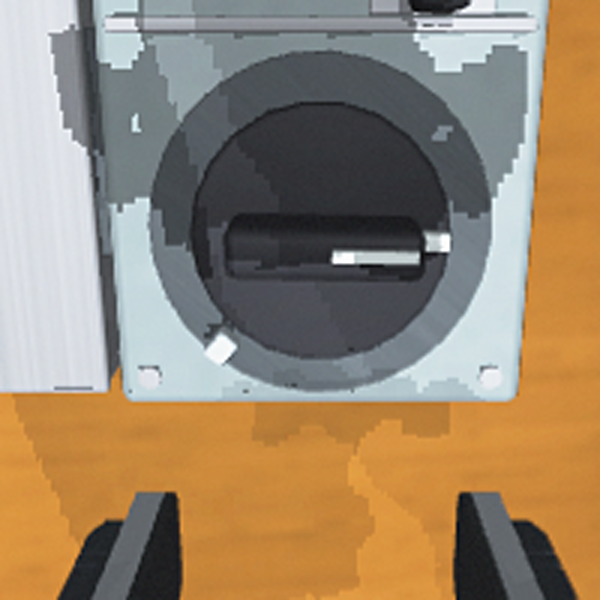

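```bash
python3 - <<'E'
from h import *
f=lambda p:(150+p[0]/3-.33,70+p[1]/3-.33)
for h in(.05,.055,.06):
    P=onz('w21',[f(p) for p in((192,230),(450,230),(321,101),(321,358))],h);print('skirt',h,P.mean(0).round(4),np.linalg.norm(P[1]-P[0])/2,np.linalg.norm(P[3]-P[2])/2)
for h in(.044,.048,.052):
    P=onz('w21',[f(p) for p in((150,221),(492,221),(321,50),(321,392))],h);print('ring',h,P.mean(0).round(4),np.linalg.norm(P[1]-P[0])/2,np.linalg.norm(P[3]-P[2])/2)
P=onz('w21',[f((448,242))],.056);print('ptr',P)
P=onz('w21',[f((236,330)),f((220,347))],.056);print('tab inner, c',P)
P=onz('w21',[f((225,245)),f((423,245))],.080);print('bar',P,P.mean(0))
P=onz('w21',[f((333,258)),f((419,258))],.080);d=P[1]-P[0];print('stripe',np.degrees(np.arctan2(d[1],d[0])))
E
```

```text
skirt 0.05 [0.6181 0.2809 0.05  ] 0.037260208931228896 0.037462864659145646
skirt 0.055 [0.6172 0.2809 0.055 ] 0.03649826815687004 0.03669677974102898
skirt 0.06 [0.6162 0.281  0.06  ] 0.035736327382511174 0.035930694822912265
ring 0.044 [0.6174 0.281  0.044 ] 0.05044063013219112 0.050851213759639774
ring 0.048 [0.6166 0.281  0.048 ] 0.04963521846386802 0.050039246089864986
ring 0.052 [0.6159 0.281  0.052 ] 0.048829806795544904 0.049227278420090205
ptr [[0.62199961 0.31662888 0.056     ]]
tab inner, c [[0.64393494 0.2542231  0.056     ]
 [0.64884053 0.24900617 0.056     ]]
bar [[0.61389082 0.25649319 0.08      ]
 [0.617274   0.30683444 0.08      ]] [0.61558241 0.28166381 0.08      ]
stripe 86.16212335940307
```

>>> servo_tool([
  {"claw":0.4,"x":-0.4,"y":0.1,"z":0.4,"ax":0,"ay":0,"az":1},
  {"claw":0.4,"x":-0.5,"y":0.12,"z":0,"ax":0,"ay":0,"az":1},
  {"claw":0.4,"x":-0.5,"y":0,"z":0,"ax":0,"ay":0,"az":1},
  {"claw":0.4,"x":0,"y":0,"z":0,"ax":0,"ay":0,"az":1},
  {"claw":0.4,"x":0,"y":0,"z":0,"ax":0,"ay":0,"az":1},
])

```text
clock: 29.85
tcp_pos: [0.6171, 0.2793, 0.1421]
orientation: [-0.001, -0.312, 0.95, -0.0]
wrist_force: [-0.5, -0.4, 0.1]
finger_gap: 0.0513
```

>>> servo_tool([
  {"claw":0.4,"x":0,"y":0,"z":0,"ax":0,"ay":0,"az":1},
  {"claw":0.4,"x":0,"y":0,"z":0,"ax":0,"ay":0,"az":1},
  {"claw":0.4,"x":0,"y":0,"z":0,"ax":0,"ay":0,"az":1},
  {"claw":0.4,"x":0,"y":0,"z":0,"ax":0,"ay":0,"az":1},
  {"claw":0.4,"x":0,"y":0,"z":0,"ax":0,"ay":0,"az":1},
])

```text
clock: 30.35
tcp_pos: [0.6175, 0.2791, 0.1418]
orientation: [-0.001, -0.618, 0.786, 0.0]
wrist_force: [-1.6, 0.4, 0.9]
finger_gap: 0.0514
```

>>> servo_tool([
  {"claw":0.4,"x":0,"y":0,"z":0,"ax":0,"ay":0,"az":1},
  {"claw":0.4,"x":0,"y":0,"z":0,"ax":0,"ay":0,"az":0.2},
  {"claw":0.4,"x":0,"y":0,"z":0,"ax":0,"ay":0,"az":0},
  {"claw":0.4,"x":0,"y":0,"z":0,"ax":0,"ay":0,"az":0},
])

```text
clock: 30.75
tcp_pos: [0.6179, 0.2803, 0.1421]
orientation: [-0.0, -0.679, 0.734, 0.0]
wrist_force: [-0.7, -0.2, 0.2]
finger_gap: 0.0512
```

```bash
python3 - <<'E'
from h import *
snap('wrist','w22');s=env.get_state();print(s['tcp_pos'],s['orientation'],s['joint_pos'])
E
```

```text
[0.61802804 0.28052813 0.14222015] [-1.53919800e-04 -6.78895549e-01  7.34234844e-01  5.49280024e-05] [ 3.07969861e-01  5.42242545e-01  2.27003166e-01  1.25588231e+00
 -3.11714960e-05 -1.18454489e+00]
```

View pics/w22.png

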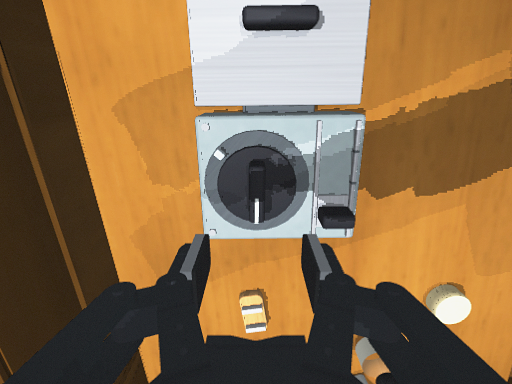

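```bash
python3 - <<'E'
from h import *
print(proj('w22',[[.618,.281,.08],[.618+.007,.281,.08],[.618-.007,.281,.08]]))
b=load('w22')[0]
cv2.imwrite('pics/w22z.png',cv2.resize(b[110:250,190:370,::-1],None,fx=4,fy=4,interpolation=cv2.INTER_CUBIC))
E
```

```text
[[256.54068125 194.778686  ]
 [248.32651713 195.38861043]
 [264.76674745 194.16774899]]
```

View pics/w22z.png

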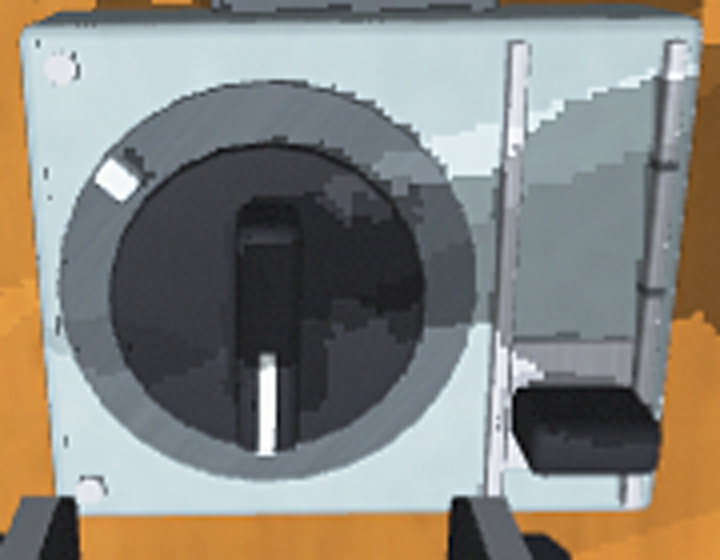

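>>> servo_tool([
  {"claw":0.5,"x":0,"y":0,"z":-1,"ax":0,"ay":0,"az":0},
  {"claw":0.5,"x":0,"y":0,"z":-1,"ax":0,"ay":0,"az":0},
  {"claw":0.5,"x":0,"y":0,"z":-1,"ax":0,"ay":0,"az":0},
  {"claw":0.5,"x":0,"y":0,"z":-0.7,"ax":0,"ay":0,"az":0},
  {"claw":0.5,"x":0,"y":0,"z":-0.1,"ax":0,"ay":0,"az":0},
])

```text
clock: 31.3
tcp_pos: [0.616, 0.2802, 0.0443]
orientation: [-0.002, -0.679, 0.734, 0.001]
wrist_force: [-0.4, -0.1, 0.2]
finger_gap: 0.043
```

>>> servo_tool([
  {"claw":0.7,"x":0,"y":0,"z":0,"ax":0,"ay":0,"az":0},
  {"claw":1,"x":0,"y":0,"z":0,"ax":0,"ay":0,"az":0},
  {"claw":1,"x":0,"y":0,"z":0,"ax":0,"ay":0,"az":0},
  {"claw":1,"x":0,"y":0,"z":0,"ax":0,"ay":0,"az":0},
], newtons=40)

```text
clock: 31.7
tcp_pos: [0.6173, 0.2813, 0.0487]
orientation: [-0.0, -0.68, 0.733, 0.0]
wrist_force: [-5.2, 0.3, 4.3]
finger_gap: 0.0129
```

>>> servo_tool([
  {"claw":1,"x":-0.06,"y":0,"z":0.12,"ax":0,"ay":0,"az":0},
  {"claw":1,"x":0,"y":0,"z":0,"ax":0,"ay":0,"az":-0.5},
  {"claw":1,"x":0,"y":0,"z":0,"ax":0,"ay":0,"az":-0.8},
  {"claw":1,"x":0,"y":0,"z":0,"ax":0,"ay":0,"az":-0.8},
  {"claw":1,"x":0,"y":0,"z":0,"ax":0,"ay":0,"az":-0.8},
])

```text
clock: 32.2
tcp_pos: [0.6174, 0.2812, 0.0488]
orientation: [0.0, -0.516, 0.856, -0.0]
wrist_force: [4.0, 2.4, -13.4]
finger_gap: 0.0129
```

>>> servo_tool([
  {"claw":1,"x":0,"y":0,"z":0,"ax":0,"ay":0,"az":-0.8},
  {"claw":1,"x":0,"y":0,"z":0,"ax":0,"ay":0,"az":-0.8},
  {"claw":1,"x":0,"y":0,"z":0,"ax":0,"ay":0,"az":-0.8},
  {"claw":1,"x":0,"y":0,"z":0,"ax":0,"ay":0,"az":-0.8},
  {"claw":1,"x":0,"y":0,"z":0,"ax":0,"ay":0,"az":-0.8},
])

```text
clock: 32.7
tcp_pos: [0.6177, 0.2809, 0.0488]
orientation: [0.0, -0.26, 0.966, -0.0]
wrist_force: [5.0, 0.9, -14.3]
finger_gap: 0.0129
```

```bash
python3 - <<'E'
from h import *
snap('wrist','w23');s=env.get_state();print(s['tcp_pos'],s['orientation'],s['joint_pos'],s['wrist_force'],s['ft_torque'])
E
```

```text
[0.61766689 0.2808574  0.04881231] [ 4.04816364e-04 -2.58100035e-01  9.66118077e-01 -2.62663574e-04] [ 3.08851212e-01  5.92889397e-01  7.76533962e-02  1.05477672e+00
 -5.63409730e-04 -2.13259246e-01] [  4.45824398   2.19076191 -13.68744521] [ 0.21720954 -1.20337756 -0.05746582]
```

View pics/w23.png

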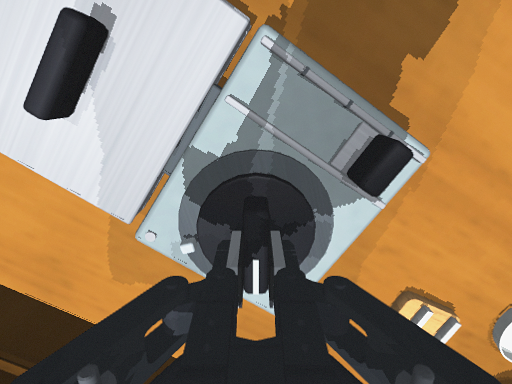

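>>> servo_tool([
  {"claw":1,"x":0.04,"y":0,"z":-0.08,"ax":0,"ay":0,"az":-0.8},
  {"claw":1,"x":0,"y":0,"z":0,"ax":0,"ay":0,"az":-0.8},
  {"claw":1,"x":0,"y":0,"z":0,"ax":0,"ay":0,"az":-0.8},
  {"claw":1,"x":0,"y":0,"z":0,"ax":0,"ay":0,"az":-0.8},
  {"claw":1,"x":0,"y":0,"z":0,"ax":0,"ay":0,"az":-0.8},
])

```text
clock: 33.25
tcp_pos: [0.6178, 0.2805, 0.0487]
orientation: [0.0, 0.016, 1.0, -0.0]
wrist_force: [-0.4, -1.0, -4.0]
finger_gap: 0.0128
```

>>> servo_tool([
  {"claw":1,"x":0,"y":0,"z":0,"ax":0,"ay":0,"az":-0.8},
  {"claw":1,"x":0,"y":0,"z":0,"ax":0,"ay":0,"az":-0.8},
  {"claw":1,"x":0,"y":0,"z":0,"ax":0,"ay":0,"az":-0.8},
  {"claw":1,"x":0,"y":0,"z":0,"ax":0,"ay":0,"az":-0.8},
  {"claw":1,"x":0,"y":0,"z":0,"ax":0,"ay":0,"az":-0.8},
])

```text
clock: 33.75
tcp_pos: [0.6177, 0.2802, 0.0487]
orientation: [0.0, 0.291, 0.957, -0.001]
wrist_force: [-0.5, -2.6, -3.7]
finger_gap: 0.0125
```

>>> servo_tool([
  {"claw":1,"x":0,"y":0,"z":0,"ax":0,"ay":0,"az":-0.8},
  {"claw":1,"x":0,"y":0,"z":0,"ax":0,"ay":0,"az":0},
  {"claw":1,"x":0,"y":0,"z":0,"ax":0,"ay":0,"az":0},
])

```text
clock: 34.05
tcp_pos: [0.6176, 0.2802, 0.0487]
orientation: [0.0, 0.341, 0.94, -0.001]
wrist_force: [-2.7, -4.9, -1.5]
finger_gap: 0.0125
```

```bash
python3 - <<'E'
from h import *
snap('wrist','w24');s=env.get_state();print(s['tcp_pos'],s['orientation'],s['joint_pos'],s['wrist_force'],s['ft_torque']);q=s['orientation'];print(np.degrees(2*np.arctan2(q[2],q[1])))
E
```

```text
[0.6175846  0.28015617 0.0486612 ] [ 2.81441006e-04  3.40745147e-01  9.40155461e-01 -6.12860066e-04] [ 0.30825394  0.59329548  0.07797208  1.05577446 -0.00131465  1.00367302] [-1.43779695 -4.34635436 -0.86388139] [-0.97842524  0.40766394 -0.06555824]
140.1554326793899
```

View pics/w24.png

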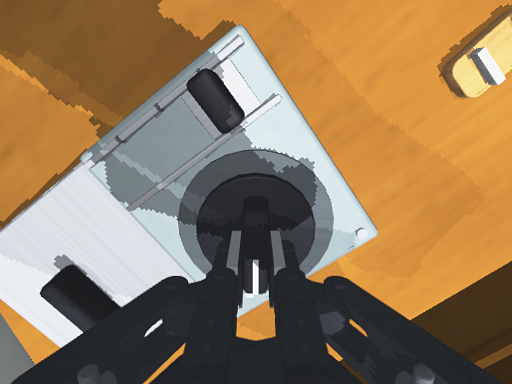

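```bash
python3 - <<'E'
from h import *
b=load('w24')[0]
cv2.imwrite('pics/w24z.png',cv2.resize(b[180:340,180:340,::-1],None,fx=4,fy=4,interpolation=cv2.INTER_CUBIC))
E
```

```text
(no output)
```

View pics/w24z.png

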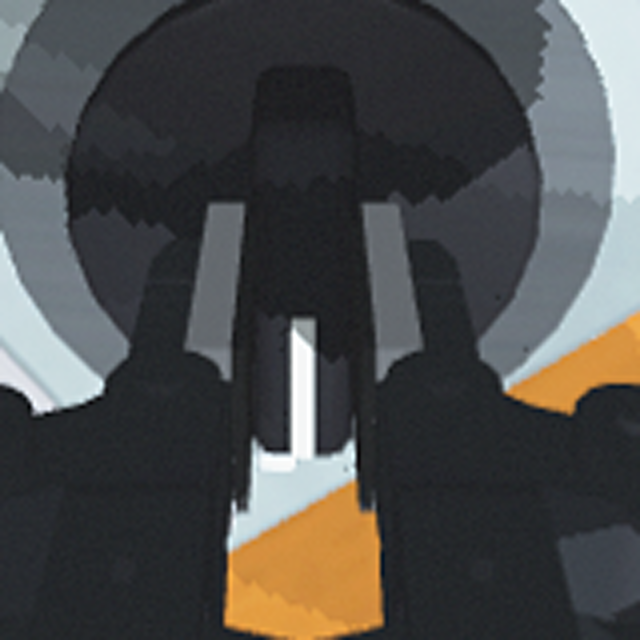

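>>> servo_tool([
  {"claw":1,"x":0,"y":0,"z":0,"ax":0,"ay":0,"az":-0.4},
  {"claw":1,"x":0,"y":0,"z":0,"ax":0,"ay":0,"az":-0.35},
  {"claw":1,"x":0,"y":0,"z":0,"ax":0,"ay":0,"az":0},
  {"claw":1,"x":0,"y":0,"z":0,"ax":0,"ay":0,"az":0},
])

```text
clock: 34.5
tcp_pos: [0.6176, 0.2802, 0.0487]
orientation: [0.0, 0.389, 0.921, -0.001]
wrist_force: [-1.9, -5.9, 0.1]
finger_gap: 0.0129
```

```bash
python3 - <<'E'
from h import *
snap('wrist','w25');s=env.get_state();print(s['wrist_force'],s['ft_torque']);q=s['orientation'];print(np.degrees(2*np.arctan2(q[2],q[1])))
b=load('w25')[0]
cv2.imwrite('pics/w25z.png',cv2.resize(b[180:340,180:340,::-1],None,fx=4,fy=4,interpolation=cv2.INTER_CUBIC))
E
```

```text
[-3.11532506 -5.01133724 -0.22312252] [-1.12537147  0.43227241 -0.00524616]
134.15870967931266
```

View pics/w25z.png

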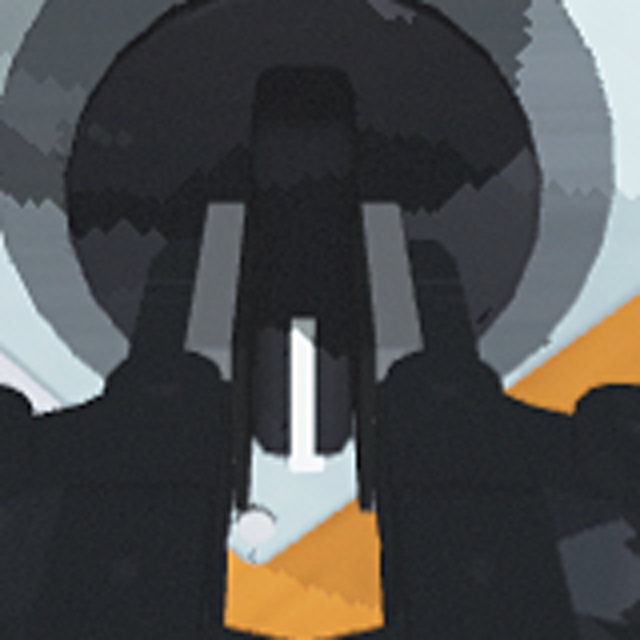

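Stripe at column 303 and tab at 306 in the zoom, so aligned within 1°. Release and check from above.

>>> servo_tool([
  {"claw":0.85,"x":0,"y":0.04,"z":0,"ax":0,"ay":0,"az":0},
  {"claw":0.6,"x":0,"y":0,"z":0,"ax":0,"ay":0,"az":0},
  {"claw":0.5,"x":0,"y":0,"z":0,"ax":0,"ay":0,"az":0},
  {"claw":0.5,"x":0,"y":0,"z":0.6,"ax":0,"ay":0,"az":0},
  {"claw":0.5,"x":0,"y":0,"z":1,"ax":0,"ay":0,"az":0},
])

```text
clock: 35.05
tcp_pos: [0.6168, 0.2824, 0.0873]
orientation: [-0.001, 0.39, 0.921, -0.0]
wrist_force: [-0.2, 0.7, -0.8]
finger_gap: 0.0426
```

>>> servo_tool([
  {"claw":0.4,"x":0.4,"y":0,"z":1,"ax":0,"ay":0,"az":0.8},
  {"claw":0.4,"x":0.6,"y":0,"z":1,"ax":0,"ay":0,"az":0.8},
  {"claw":0.4,"x":0.5,"y":0,"z":0,"ax":0,"ay":0,"az":0.8},
  {"claw":0.4,"x":0,"y":0,"z":0,"ax":0,"ay":0,"az":0.8},
  {"claw":0.4,"x":0,"y":0,"z":0,"ax":0,"ay":0,"az":0.8},
])

```text
clock: 35.55
tcp_pos: [0.6564, 0.2829, 0.1392]
orientation: [0.001, 0.118, 0.993, 0.001]
wrist_force: [-0.7, -0.4, 0.4]
finger_gap: 0.0512
```

>>> servo_tool([
  {"claw":0.4,"x":0,"y":0,"z":0,"ax":0,"ay":0,"az":0.7},
  {"claw":0.4,"x":0,"y":0,"z":0,"ax":0,"ay":0,"az":0.6},
  {"claw":0.4,"x":0,"y":0,"z":0,"ax":0,"ay":0,"az":0},
  {"claw":0.4,"x":0,"y":0,"z":0,"ax":0,"ay":0,"az":0},
])

```text
clock: 35.95
tcp_pos: [0.6555, 0.2826, 0.1388]
orientation: [0.001, 0.032, 1.0, 0.001]
wrist_force: [0.1, 0.4, 0.1]
finger_gap: 0.0513
```

```bash
python3 - <<'E'
from h import *
snap('wrist','w26');s=env.get_state();print(s['tcp_pos']);q=s['orientation'];print(np.degrees(2*np.arctan2(q[2],q[1])))
b=load('w26')[0]
cv2.imwrite('pics/w26z.png',cv2.resize(b[70:270,150:350,::-1],None,fx=3,fy=3,interpolation=cv2.INTER_CUBIC))
E
```

```text
[0.65539859 0.28246225 0.13865566]
176.39200477073405
```

View pics/w26z.png

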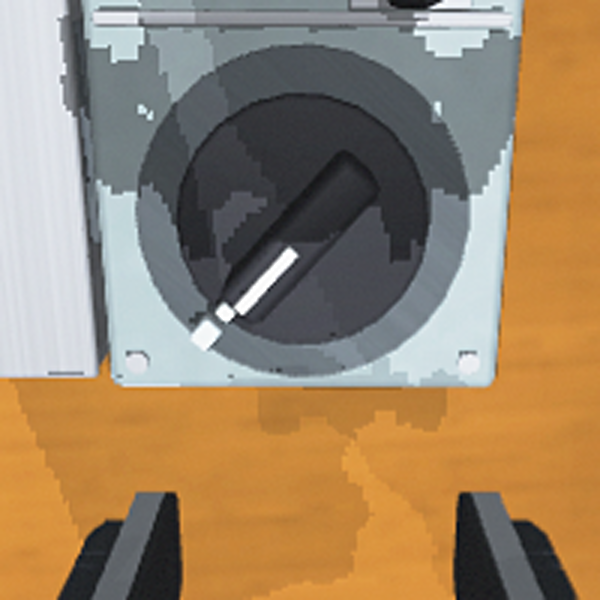

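```bash
python3 - <<'E'
from h import *
f=lambda p:(150+p[0]/3-.33,70+p[1]/3-.33)
A=onz('w26',[f((303,218))],.053)[0];R=onz('w26',[f((302,210))],.048)[0];print(A,R)
N=onz('w26',[f((225,313))],.056)[0];T=onz('w26',[f((206,334))],.055)[0]
for c in(A,R):
    print([ (np.degrees(np.arctan2(*(p-c)[[1,0]])).round(1),np.linalg.norm((p-c)[:2]).round(4)) for p in(N,T)])
d=T-N;print(np.degrees(np.arctan2(d[1],d[0])))
P=onz('w26',[f((240,309)),f((294,252))],.08);d=P[0]-P[1];print('stripe',np.degrees(np.arctan2(d[1],d[0])))
E
```

```text
[0.61652913 0.2809876  0.053     ] [0.61498884 0.28072449 0.048     ]
[(np.float64(-43.6), np.float64(0.0367)), (np.float64(-43.9), np.float64(0.046))]
[(np.float64(-41.7), np.float64(0.0377)), (np.float64(-42.3), np.float64(0.0469))]
-45.053743732352295
stripe -46.883975116463176
```

Nose (225,313) and tab (206,334) lie on one radial line, 0.3–0.6° apart. Now the shutter fin.

>>> servo_tool([
  {"claw":0.4,"x":-0.8,"y":0.3,"z":0,"ax":0,"ay":0,"az":0},
  {"claw":0.4,"x":-0.8,"y":0.3,"z":0,"ax":0,"ay":0,"az":0},
  {"claw":0.4,"x":-0.8,"y":0.4,"z":0,"ax":0,"ay":0,"az":0},
  {"claw":0.4,"x":-0.8,"y":0.3,"z":0,"ax":0,"ay":0,"az":0},
  {"claw":0.4,"x":-0.5,"y":0,"z":0,"ax":0,"ay":0,"az":0},
])

```text
clock: 36.5
tcp_pos: [0.5612, 0.3157, 0.1386]
orientation: [0.0, 0.031, 1.0, 0.0]
wrist_force: [0.6, 0.1, -0.3]
finger_gap: 0.0514
```

>>> servo_tool([
  {"claw":0.4,"x":0,"y":0,"z":0,"ax":0,"ay":0,"az":0},
  {"claw":0.4,"x":0,"y":0,"z":0,"ax":0,"ay":0,"az":0},
])

```text
clock: 36.7
tcp_pos: [0.5631, 0.3147, 0.1387]
orientation: [0.001, 0.031, 1.0, 0.0]
wrist_force: [0.7, -0.4, -0.2]
finger_gap: 0.0514
```

```bash
python3 - <<'E'
from h import *
snap('wrist','w27');s=env.get_state();print(s['tcp_pos'])
b=load('w27')[0]
cv2.imwrite('pics/w27z.png',cv2.resize(b[70:270,130:330,::-1],None,fx=3,fy=3,interpolation=cv2.INTER_CUBIC))
E
```

```text
[0.56350285 0.3145567  0.13857738]
```

View pics/w27z.png

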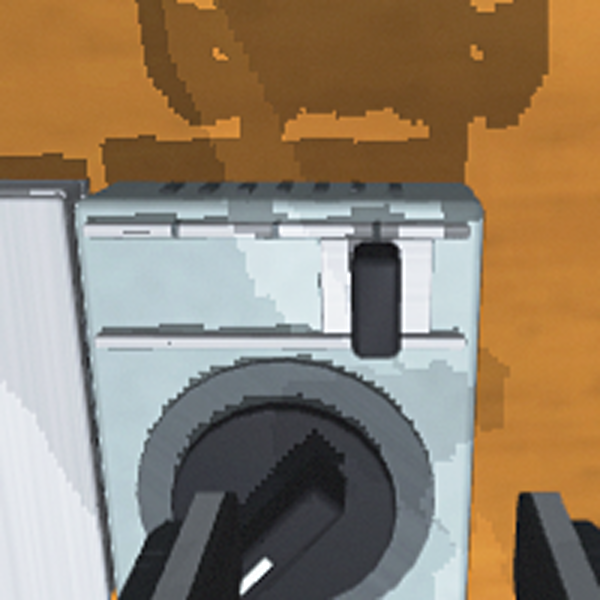

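```bash
python3 - <<'E'
from h import *
f=lambda p:(130+p[0]/3-.33,70+p[1]/3-.33)
print(onz('w27',[f((376,357)),f((351,300)),f((401,300)),f((376,268))],.074).round(4))
print('notches',onz('w27',[f((178,230)),f((276,230)),f((376,230))],.048).round(4))
E
```

```text
[[0.5602 0.3146 0.074 ]
 [0.5431 0.3088 0.074 ]
 [0.5439 0.3226 0.074 ]
 [0.5344 0.3163 0.074 ]]
notches [[0.5251 0.2571 0.048 ]
 [0.527  0.2866 0.048 ]
 [0.5289 0.3166 0.048 ]]
```

>>> servo_tool([
  {"claw":0.5,"x":-0.68,"y":0.04,"z":-0.5,"ax":0,"ay":0,"az":0},
  {"claw":0.5,"x":0,"y":0,"z":-1,"ax":0,"ay":0,"az":0},
  {"claw":0.5,"x":0,"y":0,"z":-1,"ax":0,"ay":0,"az":0},
  {"claw":0.5,"x":0,"y":0,"z":-0.7,"ax":0,"ay":0,"az":0},
  {"claw":0.5,"x":0,"y":0,"z":-0.34,"ax":0,"ay":0,"az":0},
])

```text
clock: 37.25
tcp_pos: [0.5454, 0.3147, 0.0476]
orientation: [-0.001, 0.032, 0.999, -0.001]
wrist_force: [0.4, -0.3, 0.2]
finger_gap: 0.0425
```

>>> servo_tool([
  {"claw":0.6,"x":0,"y":0,"z":0,"ax":0,"ay":0,"az":0},
  {"claw":0.8,"x":0,"y":0,"z":0,"ax":0,"ay":0,"az":0},
  {"claw":1,"x":0,"y":0,"z":0,"ax":0,"ay":0,"az":0},
  {"claw":1,"x":0,"y":0,"z":0,"ax":0,"ay":0,"az":0},
])

```text
clock: 37.65
tcp_pos: [0.5467, 0.3155, 0.051]
orientation: [0.001, 0.031, 1.0, 0.0]
wrist_force: [1.5, -1.7, 1.2]
finger_gap: 0.0118
```

```bash
python3 - <<'E'
from h import *
snap('wrist','w28');s=env.get_state();print(s['tcp_pos'],s['wrist_force'],s['finger_gap'])
E
```

```text
[0.54674821 0.31551924 0.05098074] [ 1.19364789 -1.474629    1.78998189] 0.012398852757970317
```

View pics/w28.png

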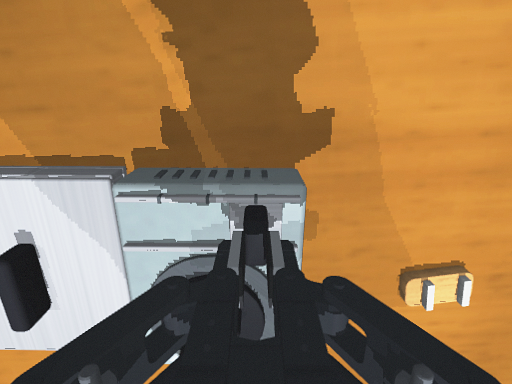

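>>> servo_tool([
  {"claw":1,"x":-0.02,"y":-0.3,"z":0,"ax":0,"ay":0,"az":0},
  {"claw":1,"x":-0.02,"y":-0.3,"z":0,"ax":0,"ay":0,"az":0},
  {"claw":1,"x":-0.02,"y":-0.3,"z":0,"ax":0,"ay":0,"az":0},
  {"claw":1,"x":-0.02,"y":-0.28,"z":0,"ax":0,"ay":0,"az":0},
  {"claw":1,"x":0,"y":0,"z":0,"ax":0,"ay":0,"az":0},
])

```text
clock: 38.2
tcp_pos: [0.5447, 0.2855, 0.0509]
orientation: [0.001, 0.031, 1.0, 0.0]
wrist_force: [1.9, -0.6, 4.0]
finger_gap: 0.0118
```

>>> servo_tool([
  {"claw":1,"x":0,"y":0,"z":0,"ax":0,"ay":0,"az":0},
])

```text
clock: 38.3
tcp_pos: [0.5447, 0.2856, 0.0509]
orientation: [0.001, 0.031, 1.0, -0.0]
wrist_force: [0.9, -1.0, 5.4]
finger_gap: 0.0118
```

```bash
python3 - <<'E'
from h import *
snap('wrist','w29');s=env.get_state();print(s['tcp_pos'],s['wrist_force'],s['finger_gap'])
b=load('w29')[0]
cv2.imwrite('pics/w29z.png',cv2.resize(b[150:290,140:340,::-1],None,fx=4,fy=4,interpolation=cv2.INTER_CUBIC))
E
```

```text
[0.54470633 0.28556107 0.05090904] [ 0.88762027 -1.85675383  6.88227763] 0.012233385924232735
```

View pics/w29z.png

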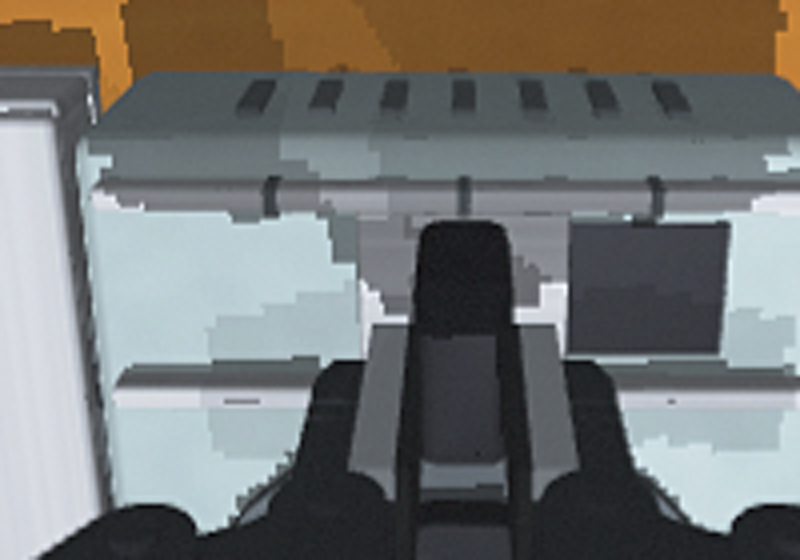

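The fin (463) stands at the middle notch (463) and the port is open. Release, back off upward and check.

>>> servo_tool([
  {"claw":0.85,"x":0,"y":0,"z":0,"ax":0,"ay":0,"az":0},
  {"claw":0.65,"x":0,"y":0,"z":0,"ax":0,"ay":0,"az":0},
  {"claw":0.5,"x":0,"y":0,"z":0,"ax":0,"ay":0,"az":0},
  {"claw":0.5,"x":0,"y":0,"z":0.6,"ax":0,"ay":0,"az":0},
  {"claw":0.5,"x":0,"y":0,"z":1,"ax":0,"ay":0,"az":0},
])

```text
clock: 38.85
tcp_pos: [0.541, 0.2852, 0.0874]
orientation: [-0.003, 0.031, 1.0, -0.001]
wrist_force: [-0.7, -0.0, 1.2]
finger_gap: 0.0427
```

>>> servo_tool([
  {"claw":0.4,"x":0,"y":0,"z":1,"ax":0,"ay":0,"az":0},
  {"claw":0.4,"x":0,"y":0,"z":1,"ax":0,"ay":0,"az":0},
  {"claw":0.4,"x":0.5,"y":-0.5,"z":1,"ax":0,"ay":0,"az":0},
  {"claw":0.4,"x":0.7,"y":-0.7,"z":1,"ax":0,"ay":0,"az":0},
  {"claw":0.4,"x":0,"y":0,"z":0,"ax":0,"ay":0,"az":0},
])

```text
clock: 39.35
tcp_pos: [0.5768, 0.2549, 0.193]
orientation: [0.003, 0.032, 0.999, 0.001]
wrist_force: [0.5, 0.4, 0.4]
finger_gap: 0.0511
```

>>> servo_tool([
  {"claw":0.4,"x":1,"y":-0.5,"z":0.5,"ax":0,"ay":0,"az":0},
  {"claw":0.4,"x":1,"y":-0.5,"z":0.5,"ax":0,"ay":0,"az":0},
  {"claw":0.4,"x":0,"y":0,"z":0,"ax":0,"ay":0,"az":0},
  {"claw":0.4,"x":0,"y":0,"z":0,"ax":0,"ay":0,"az":0},
])

```text
clock: 39.75
tcp_pos: [0.6229, 0.2309, 0.2132]
orientation: [-0.001, 0.031, 1.0, -0.0]
wrist_force: [-0.7, 0.6, -0.1]
finger_gap: 0.0512
```

```bash
python3 - <<'E'
from h import *
snap('wrist','w30');snap('scene','s30');snap('top','t30');s=env.get_state();print(s['tcp_pos'])
a=load('s30')[0][:,:,::-1]
cv2.imwrite('pics/s30z.png',cv2.resize(a[140:280,160:360],None,fx=4,fy=4,interpolation=cv2.INTER_CUBIC))
b=load('w30')[0]
cv2.imwrite('pics/w30z.png',cv2.resize(b[60:270,90:360,::-1],None,fx=2.8,fy=2.8,interpolation=cv2.INTER_CUBIC))
E
```

```text
[0.62201677 0.23154695 0.21357987]
```

View pics/w30z.png

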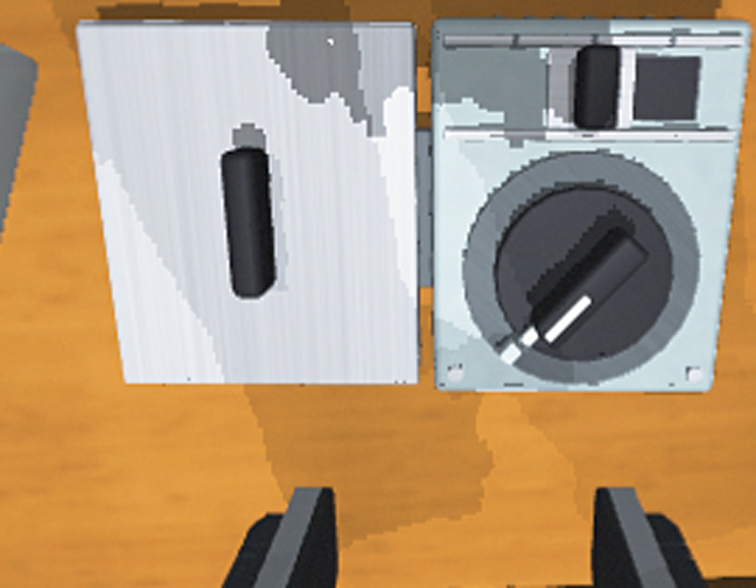

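View pics/s30z.png

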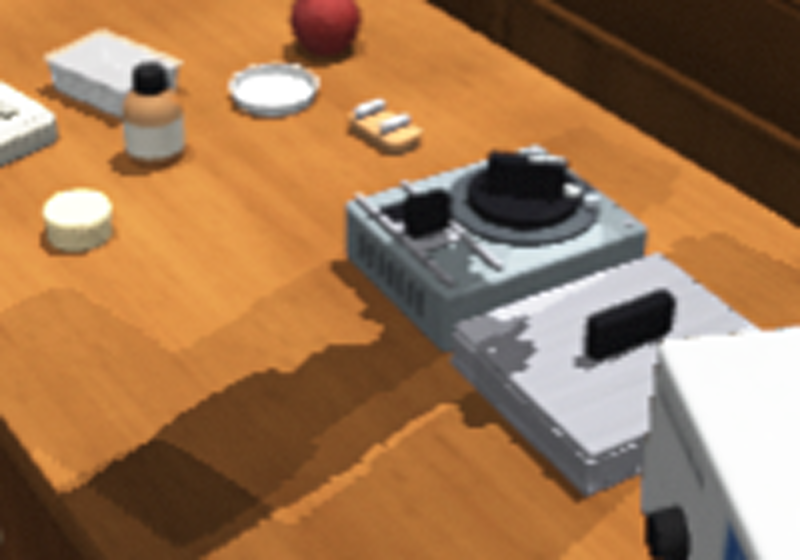

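View pics/t30.png

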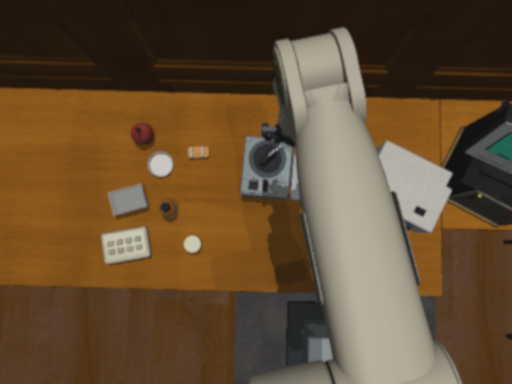

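The cover is seated, the pointer is at the tab, the shutter is at its middle notch, and the other things are where they were. Handing in.

```bash
python3 -c "
from workcell import env
s=env.get_state();print(s['clock'],s['wrist_force']);print(env.hand_in())"
```

```text
39.9 [-0.32409087  0.87172632  0.14013338]
the job is handed in; nothing more can be done
None
```

I ran all three pairs of tweezers through the station in the order asked and handed the job in at 39.9 s. No verdict comes back.

- **Tweezers:** all three lie flat on the tray floor, lengthwise along the tray's x because 128 mm leaves no room across it. The last top view before covering showed none left on the counter.
- **Cover:** it touched down at the height expected for a seated cover. Its near edge then measured 137 mm at seated height (138 mm given) and looked flush with the rim. Nothing can be seen under it now.
- **Selector:** turned clockwise about 131°, the shorter way. Pointer and tab agree to within about 0.6°. The stripe on the bar reads about 2° off the line from pointer to tab, which I took as measurement error.
- **Shutter:** the fin stands at the middle notch with the port open, and it was still there after I let go.

The last pictures show the gripper open and clear of everything, and the oil bottle, movement holder and brass box where they started.

**Fingertip disagreement:** the fingertips sat roughly 30 mm higher relative to the reported tool point than the description says. The first two closings on the first pair (128 mm) therefore passed above it without moving it. After that I set grasp heights from the pictures and contact forces.

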